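Hang an empty tape reel on the sprung J-hook

ROBOT

A 7-joint arm with a two-finger parallel gripper is mounted at the origin on the work surface. World frame = base frame: x ahead of the robot, y to its left, z up, the work surface at z = 0. Lengths are in m, angles in rad, forces in N, time in s.
With the tool pointing down it reaches from about 0.425 to 0.925 m from the base axis. Payload 6.8 kg.
Tool frame: the origin (TCP) lies at the very end of the fingers, on their centre line; the grasp point (between the pads) lies 19 mm behind it; z points along the fingers, x is the direction in which the jaws open and shut, and the axes are right-handed (so a half turn about z gives the same grasp; the last joint's range is limited). The gripper opens to 85 mm and grips with 20 to 120 N. Pads are 22 mm wide; open, the fingers measure 114 mm over their backs; the gripper's body (76 mm by 85 mm) begins 54 mm behind the grasp point. The pads swing forward as they close: fully open they stand 13 mm farther back than shut.
Start: joints at [-1.253, 0.477, 0.022, 1.555, -0.011, 1.109, -0.083], TCP at [0.279, 0.615, 0.231] pointing down, gripper open.
Joint ranges: [-2.96, 2.96], [-0.34, 2.1], [-1.41, 1.46], [0.24, 2.44], [-1.37, 4.51], [0.17, 1.92], [-2.96, 2.96]. Speed limits (rad/s): [2.39, 2.39, 3.14, 3.14, 3.14, 3.14, 3.14].

INTERFACE

Orientations are given as a rotation vector (axis times angle).
In Python, from bench import * gives the robot as it stands.
- The arm moves only by the tool servo_tool, never from a script. Its argument "increments" is one flat list of numbers, 7 for each row, row after row: the shift along the tool's x, y, z in mm, then the turn, a rotation vector about the tool's x, y, z in rad, then the finger opening in mm, from 0 to 85.4. In form: [tx, ty, tz, wx, wy, wz, fingers, tx, ty, tz, wx, wy, wz, fingers, ...]. A call has exactly 8 rows; each row shifts and turns the commanded pose from where the row before left it, along the tool's axes as they then stand; what a row does not reach is not made up. A row lasts 1/8 s, in which the tool goes at most 62.5 mm and 10.7 degrees, less where a joint would pass 70% of its speed; a pose out of reach is approached as far as the arm can. A call is refused whole if a number of a shift passes 62.5 or a number of a turn 0.188, either way. A call with a gripper value outside its range is refused whole. The fingers move at their own pace and stop on an object; "squeeze" is the grip in N (left out, the last holds). Time passes only in rows, so rows that do not move let the fingers close, or fill a call up. It gives the time, the measured TCP pose, the force and the opening at its end, in the units of the state.
- get_obs(): the state, without advancing time (a new reading comes with each control period).
- grab_frame(name): name is "side" or "top" or "wrist"; returns (picture, depth): 384x512x3 uint8, red, green, blue; 384x512 float32, m along the optical axis (not along the pixel's ray), 0 where there is no reading.
- calibration(name): a dict with "fx", "fy", "cx", "cy" (pixels), "eye" and "orientation" of the camera in the world; the wrist camera has in their place "T_tool_cam" (4x4, takes a point from camera to tool coordinates, whose origin is the TCP and whose axes are the tool frame's). Camera axes: x right, y up, looking along -z (the intrinsics and any distortion apply to the point x, -y, -z); pixel columns grow to the right and rows downward; lengths in m; the calibration is good to about 2 mm. A picture is of the moment at which its call begins: read the wrist's pose just before it. calibration takes no time and is no camera call.
- hand_in(): hands the job in, once; it reports no verdict.
The state is a dict: "clock": time; "joints": joint angles; "qvel": joint speeds; "tau": joint torques, N m; "tcp_pos": TCP position; "orientation": TCP orientation; "contact_force": force on the tool from outside, world axes, zero at the start; "moment": the same for the moment, N m; "grip_width": finger opening in m.
Only numpy, scipy, OpenCV 4.12 (cv2) and the standard library are available. Lean on these libraries where they do the work, as an engineer would, in place of code of your own. Each camera call takes 0.05 s, during which the arm holds its last target.

TASK

Lift the orange reel out of the cradle by its rim and hang it by the rim on the high J-hook: push the rim down past the red sprung keeper until the keeper snaps shut above it. Then, with the rim at the bottom of the hook, keep the reel pressed down with about 12 N (at least 8 N) for at least 0.3 s to prove that the hook holds, never loading the hook with more than 20 N at any moment, and let go. Leave the black reel and the other things on the bench where they are.

Things in the scene. Friction and masses are not known exactly. Their poses are not given: they have to be found in the camera images.
- reel_centre (a point): Centre of the orange reel: rigid open wheel, 0.15-0.3 kg, upright in a slot. Rim 200 mm outside, 184 mm inside diameter, 10 mm wide along its axis. x: wheel axis, level; z: up. Hub 28 mm; 3 spokes at 60 degrees either side of straight up and straight down. Leave the rim's top middle free for the hook: grip its 10 mm width beside it, e.g. 38 mm along y, where it spans 84 to 92 mm above centre.
- spare_reel_centre (a point): Centre of the black reel, the same size and shape, standing in the other slot, 90 mm away along the reels' axes. Leave it standing there.
- cradle: Grey fixed cradle, 150 x 150 mm, origin at the centre of its underside on the bench, x along the axes of the reels. Two slots, at x = -45 and +45 mm, each 13 mm wide between two walls that rise to 55 mm above the bench; a reel stands in a slot with its centre 113 mm above the bench and midway along y.
- hook_mark (a point): Mark on the hook's centre line 230 mm up: the seat (bottom of the J-hook) is clamped up to 7 mm above or below it, so feel for it. Rigid hook, 14 mm wide in y; x from tip (robot side) to post. Throat x -15..15 mm; tip x -21..-15, top 43 mm above seat; post to 42 mm above. The rim, reel axis along x, goes over the tip from -x, then down. Hung, the reel's centre is 92 mm below the seat.
- hook_stand: The fixed hook stand, with the hook and the keeper. Origin on the bench 230 mm straight below hook_mark, same axes; base plate 100 x 110 mm, 8 mm thick, centred at x = 30 mm.
- keeper (a joint): Angle of the red sprung keeper: flap 27 mm long, 10 wide, 3 thick, pivoted at the post (x 13 mm, 36 mm above seat). 0: shut, level across the throat to 1 mm from the tip; swings only down into the throat (to 1.35 rad); spring 0.04 N m shut, plus 0.07 per rad. A rim pushed down meets 2 to 10 N, then slips past its end and the keeper shuts above it.
- circuit_board: Green circuit board with chips, 130 x 75 mm, lying on the teal mat. Leave it. Origin: centre of its underside.
- pliers: Red-handled pliers lying on the bench, about 140 mm. Leave them. Origin: centre of its underside.
- solder_spool: Small bare metal spool, 60 mm across, 40 mm high, on the mat. Leave it. Origin: centre of its underside.
- screw_tray: Blue divided tray, 80 x 100 x 25 mm. Leave it. Origin: centre of its underside.
- screwdriver: Screwdriver lying on the bench. Leave it. Origin: centre of its underside.
- pen_cup: Dark steel cup, 70 mm across, 90 mm high. Leave it. Origin: centre of its underside.
- multimeter: Yellow multimeter, 150 x 75 x 35 mm. Leave it. Origin: centre of its underside.
Things that resemble listed ones, but are neither listed nor needed, are in the scene too. Of the things like the part that bears reel_centre, leave any that is blue or green; of the rest the larger one is meant.

How it is judged:
By the outcome, as a careful person would: the job done as asked, in the order asked, and still so for the second after the job is handed in, with the robot touching nothing.
It also fails if it takes over 72 s, if anything falls off the work surface, if the arm or the gripper's body presses on something with over 40 N, if the wrist force passes 120 N, or if a joint passes its speed limit or range.

## Working session

There is one attempt and no reset: what is moved stays moved. The work goes in short steps, Python scripts to look and compute and a tool call to move; the robot and the scene stay as the last step left them, time stands still between calls to the robot, and variables do not carry over. Pictures are saved under pics/ and viewed, and the job is handed in when it is done.

Besides the shell and the picture viewer there is one more tool, called after "Emit:" by a JSON object that holds its "api" and its "payload". servo_tool: Moves the arm, as the interface text tells. Its arguments: {"type":"object","properties":{"increments":{"type":"array","items":{"type":"number"}},"squeeze":{"type":"number"}},"required":["increments"]}

```bash
mkdir -p pics; python3 - <<'E'
from bench import *
import cv2,numpy as np
o=get_obs();print(o)
for n in ("side","top","wrist"):
    p,d=grab_frame(n)
    cv2.imwrite(f"pics/{n}0.png",p[:,:,::-1]);np.savez(f"pics/{n}0.npz",p=p,d=d)
    print(n,calibration(n))
E
```

```text
{'clock': 0.0, 'joints': array([-1.25309641,  0.47780552,  0.02234474,  1.5564491 , -0.01148246,
        1.10929941, -0.08312122]), 'qvel': array([-0.00039869, -0.00114413,  0.00084184, -0.00225082,  0.00070303,
        0.00172771,  0.00039937]), 'tau': array([-6.89498465e-04, -5.96439064e+01,  1.60793770e+00, -2.81217849e+01,
        1.26132058e-02,  9.13088996e-03,  7.93589425e-05]), 'tcp_pos': array([0.27858522, 0.61418033, 0.23032318]), 'orientation': array([ 2.63972165e+00,  1.70130445e+00, -2.27934163e-03]), 'contact_force': array([ 0.72590298, -0.20238966, -0.02164289]), 'moment': array([-0.00667268, -0.00117268,  0.00180805]), 'grip_width': 0.08554215141614972}
side {'fx': 450.56856835250073, 'fy': 450.56856835250073, 'cx': 261.1414305004016, 'cy': 189.89146336825195, 'eye': array([ 0.28985041, -1.15061858,  1.3007231 ]), 'orientation': array([ 0.823603  , -0.09113141, -0.2091616 ])}
top {'fx': 444.464161968591, 'fy': 444.464161968591, 'cx': 254.30556269522344, 'cy': 193.118781717325, 'eye': array([0.42949124, 0.03391962, 1.74670552]), 'orientation': array([ 0.04589324, -0.0668207 , -1.55079708])}
wrist {'fx': 280.7152717379903, 'fy': 280.7152717379903, 'cx': 249.27766140883102, 'cy': 190.08247675983623, 'T_tool_cam': array([[ 9.99999734e-01, -5.86214123e-04,  4.33650973e-04,
         3.49610975e-04],
       [-4.28485908e-04, -9.53617337e-01, -3.01021247e-01,
        -7.72171852e-02],
       [ 5.89999992e-04,  3.01020981e-01, -9.53617335e-01,
        -1.42332708e-01],
       [ 0.00000000e+00,  0.00000000e+00,  0.00000000e+00,
         1.00000000e+00]])}
```

View pics/side0.png

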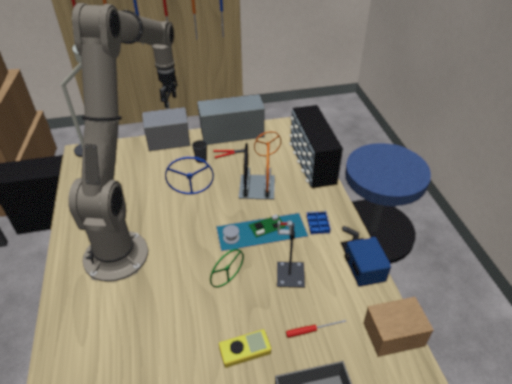

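View pics/top0.png

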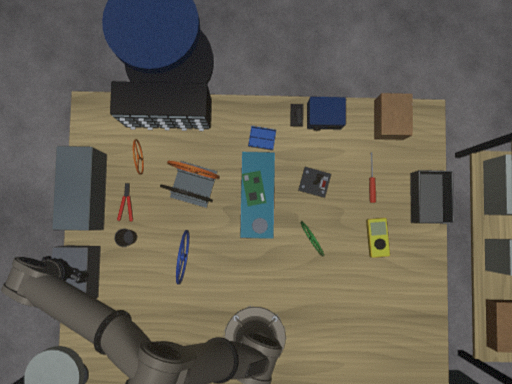

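View pics/wrist0.png

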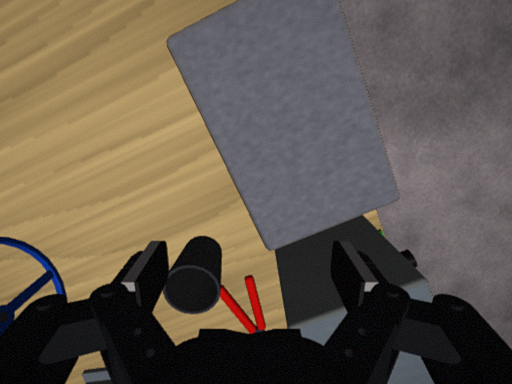

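The side view shows the cradle near (257,185), with the orange reel at (268,165), the black reel at (246,165) and a smaller orange decoy at (267,143). The hook stand is at (291,260). In the top view, the orange reel is at (193,170), the black reel at (186,193) and the hook at (315,181).

```bash
cat > h.py <<'E'
import numpy as np,cv2
from scipy.spatial.transform import Rotation as R
from bench import *
def Tcam(n,o=None):
    c=calibration(n);T=np.eye(4)
    if n=="wrist":
        T[:3,:3]=R.from_rotvec(o['orientation']).as_matrix();T[:3,3]=o['tcp_pos'];return c,T@c['T_tool_cam']
    T[:3,:3]=R.from_rotvec(c['orientation']).as_matrix();T[:3,3]=c['eye'];return c,T
def cloud(n,d,o=None):
    c,T=Tcam(n,o);v,u=np.mgrid[:d.shape[0],:d.shape[1]]
    P=np.stack([(u-c['cx'])/c['fx']*d,-(v-c['cy'])/c['fy']*d,-d],-1)
    return P@T[:3,:3].T+T[:3,3]
def proj(n,X,o=None):
    c,T=Tcam(n,o);q=(np.asarray(X)-T[:3,3])@T[:3,:3]
    return np.stack([c['cx']+c['fx']*q[...,0]/-q[...,2],c['cy']-c['fy']*q[...,1]/-q[...,2]],-1)
E
python3 - <<'E'
from h import *
for n,(x0,y0,x1,y1) in {"side":(200,120,340,300),"top":(120,120,350,230)}.items():
    z=np.load(f"pics/{n}0.npz");p,d=z['p'],z['d']
    print(calibration(n).keys())
    cr=p[y0:y1,x0:x1,::-1]; s=min(800//cr.shape[1],600//cr.shape[0])
    cv2.imwrite(f"pics/{n}0z.png",cv2.resize(cr,None,fx=s,fy=s,interpolation=2))
    W=cloud(n,d);h=cv2.cvtColor(p,cv2.COLOR_RGB2HSV)
    m=(h[...,0]<14)&(h[...,1]>170)&(h[...,2]>90)&(d>0)
    k,lab,st,ce=cv2.connectedComponentsWithStats(m.astype(np.uint8))
    for i in range(1,k):
        if st[i,4]>15:
            q=W[lab==i];print(n,st[i],q.min(0).round(3),q.max(0).round(3),np.median(q,0).round(3),np.median(p[lab==i],0))
E
```

```text
dict_keys(['fx', 'fy', 'cx', 'cy', 'eye', 'orientation'])
side [164   0   3  15  23] [0.316 1.141 0.421] [0.324 1.164 0.493] [0.32  1.151 0.458] [97. 33. 27.]
side [192   0   3  13  21] [0.456 1.145 0.42 ] [0.464 1.168 0.479] [0.461 1.154 0.445] [106.  62.  32.]
side [226 151   8   4  20] [ 0.492  0.489 -0.006] [0.527 0.528 0.016] [0.51  0.503 0.01 ] [160.5  52.5  46. ]
side [287 326  29  11 159] [ 0.527 -0.465  0.011] [ 0.619 -0.447  0.032] [ 0.572 -0.457  0.022] [181.  54.  50.]
dict_keys(['fx', 'fy', 'cx', 'cy', 'eye', 'orientation'])
top [133 141   3  12  17] [0.687 0.456 0.103] [0.732 0.463 0.137] [0.714 0.46  0.131] [141.  75.  37.]
top [134 159   5  14  17] [0.619 0.445 0.091] [0.662 0.455 0.134] [0.642 0.45  0.12 ] [136.  74.  37.]
top [168 161  25  11  98] [0.624 0.237 0.008] [0.653 0.326 0.216] [0.64  0.282 0.175] [137.5  75.5  38. ]
top [194 167  23  11  88] [0.603 0.153 0.018] [0.629 0.236 0.212] [0.617 0.196 0.177] [137.5  74.   38. ]
top [371 185   4  17  33] [ 0.532 -0.457  0.012] [ 0.595 -0.442  0.034] [ 0.556 -0.452  0.024] [141.  54.  42.]
top [118 197   7  23  58] [0.444 0.519 0.002] [0.53  0.54  0.023] [0.487 0.529 0.012] [153.5  50.   44. ]
top [127 196   6  25  61] [0.441 0.484 0.001] [0.534 0.509 0.02 ] [0.491 0.498 0.01 ] [152.  50.  43.]
```

View pics/side0z.png

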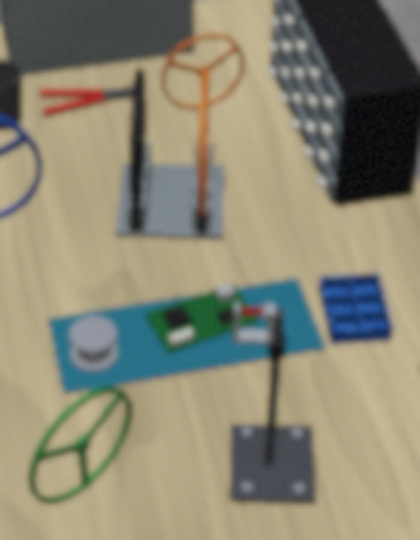

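View pics/top0z.png

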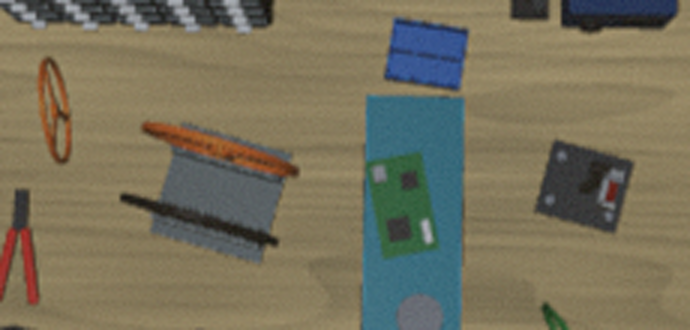

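```bash
python3 - <<'E'
from h import *
for n in ("side","top"):
    z=np.load(f"pics/{n}0.npz");p,d=z['p'],z['d'];W=cloud(n,d)
    g=W.reshape(-1,3);m=(g[:,0]>.35)&(g[:,0]<.8)&(g[:,1]>-.25)&(g[:,1]<.05)
    for lo,hi in ((.004,.015),(.2,.24),(.24,.32)):
        q=g[m&(g[:,2]>lo)&(g[:,2]<hi)]
        c=p.reshape(-1,3)[m&(g[:,2]>lo)&(g[:,2]<hi)]
        dark=c.max(1)<75
        print(n,lo,len(q),dark.sum()); 
        if dark.sum()>3:
            q2=q[dark];print(q2.min(0).round(3),q2.max(0).round(3),q2.mean(0).round(3))
            if lo<.1:
                r=cv2.minAreaRect((q2[:,:2]*1000).astype(np.float32));print(r)
        if lo>.1:
            for a,b in list(zip(q,c))[:40]: print(a.round(3),b)
    g=W; 
E
```

```text
side 0.004 1873 51
[ 0.526 -0.232  0.004] [0.621 0.031 0.015] [ 0.587 -0.093  0.011]
((598.3778686523438, -91.3013916015625), (81.23326873779297, 272.2463684082031), 14.797040939331055)
side 0.2 103 37
[ 0.59  -0.239  0.204] [ 0.604 -0.226  0.239] [ 0.597 -0.232  0.221]
[ 0.591 -0.218  0.237] [ 82 103 112]
[ 0.566 -0.201  0.221] [103 121 121]
[ 0.591 -0.216  0.23 ] [ 92 108 116]
[ 0.598 -0.226  0.239] [48 51 53]
[ 0.554 -0.22   0.239] [ 91 105 103]
[ 0.557 -0.221  0.239] [116 124 124]
[ 0.563 -0.21   0.226] [133 144 148]
[ 0.566 -0.213  0.228] [141 153 160]
[ 0.57  -0.212  0.226] [144 156 164]
[ 0.573 -0.213  0.227] [143 156 165]
[ 0.576 -0.211  0.224] [143 157 166]
[ 0.579 -0.215  0.228] [141 155 165]
[ 0.582 -0.216  0.228] [140 156 164]
[ 0.585 -0.215  0.227] [136 152 160]
[ 0.588 -0.218  0.228] [129 142 150]
[ 0.591 -0.219  0.229] [111 119 124]
[ 0.591 -0.228  0.239] [91 94 95]
[ 0.594 -0.229  0.239] [68 67 67]
[ 0.597 -0.229  0.238] [49 50 52]
[ 0.6   -0.231  0.239] [41 56 64]
[ 0.604 -0.23   0.238] [39 80 97]
[ 0.554 -0.22   0.234] [ 95 109 113]
[ 0.559 -0.215  0.228] [126 132 1
[... 4648 characters left out ...]
28  0.263] [112 116 119]
[ 0.588 -0.21   0.271] [ 95  97 100]
[ 0.589 -0.218  0.264] [105 103 108]
[ 0.589 -0.222  0.264] [102 106 111]
[ 0.588 -0.224  0.271] [ 98 102 107]
[ 0.588 -0.227  0.271] [104 105 110]
[ 0.585 -0.215  0.264] [93 68 63]
[ 0.586 -0.219  0.262] [101  80  78]
[ 0.585 -0.221  0.268] [92 87 89]
[ 0.585 -0.225  0.264] [ 91  95 100]
[ 0.585 -0.227  0.27 ] [88 91 99]
[ 0.582 -0.214  0.266] [100  48  46]
[ 0.582 -0.218  0.263] [100  42  33]
[ 0.582 -0.221  0.267] [85 47 40]
[ 0.582 -0.225  0.261] [68 59 62]
[ 0.582 -0.229  0.262] [61 66 63]
[ 0.578 -0.214  0.267] [102  45  37]
[ 0.579 -0.219  0.26 ] [99 33 25]
[ 0.579 -0.222  0.262] [90 43 37]
[ 0.576 -0.216  0.26 ] [98 38 30]
```

```bash
python3 - <<'E'
from h import *
o=get_obs();print("tool axes\n",R.from_rotvec(o['orientation']).as_matrix().round(3))
for n in ("side","top"):
    z=np.load(f"pics/{n}0.npz");p,d=z['p'],z['d'];W=cloud(n,d);h=cv2.cvtColor(p,cv2.COLOR_RGB2HSV)
    def box(name,m):
        q=W[m&(d>0)]
        if len(q)>4: print(n,name,len(q),np.percentile(q,2,axis=0).round(3),np.percentile(q,98,axis=0).round(3)); 
        return q
    X,Y,Z=W[...,0],W[...,1],W[...,2]
    box("green",(h[...,0]>50)&(h[...,0]<75)&(h[...,1]>120)&(Y<0)&(Y>-.35)&(X<.57)&(X>.3)&(Z<.3))
    box("blue",(h[...,0]>105)&(h[...,0]<125)&(h[...,1]>150)&(Y>.2)&(X<.5)&(Z<.3)&(Z>-.02))
    # base plate of hook
    m=(p.max(2)<75)&(Z>.0)&(Z<.02)&(abs(X-.6)<.09)&(abs(Y+.21)<.08)
    q=box("plate",m); r=cv2.minAreaRect((q[:,:2]*1000).astype(np.float32));print(r)
    # orange reel
    orange=(h[...,0]<16)&(h[...,1]>130)&(h[...,2]>60)&(abs(X-.63)<.06)&(abs(Y-.237)<.13)&(Z>.02)&(Z<.25)
    q=box("orange",orange)
    for zl in (.02,.12,.2):
        s=q[(q[:,2]>zl)]
        c=s.mean(0);u,sv,vt=np.linalg.svd((s-c)[:,:2]);k=vt[0];t=(s-c)[:,:2]@k
        print(zl,len(s),c.round(4),np.degrees(np.arctan2(k[1],k[0])), 'ends',(c[:2]+k*t.min()).round(4),(c[:2]+k*t.max()).round(4),'std',sv[1]/len(s)**.5)
    bl=(p.max(2)<60)&(abs(X-.55)<.07)&(abs(Y-.25)<.13)&(Z>.1)&(Z<.25)
    q=box("black",bl)
    if len(q):
        s=q;c=s.mean(0);u,sv,vt=np.linalg.svd((s-c)[:,:2]);k=vt[0];print(c.round(4),np.degrees(np.arctan2(k[1],k[0])))
E
```

```text
tool axes
 [[ 0.413  0.911 -0.001]
 [ 0.911 -0.413 -0.001]
 [-0.001  0.    -1.   ]]
side green 21 [ 0.381 -0.211  0.008] [ 0.569 -0.001  0.124]
side blue 30 [0.304 0.258 0.064] [0.375 0.362 0.195]
side plate 27 [ 0.592 -0.232  0.004] [ 0.621 -0.181  0.018]
((605.2107543945312, -206.33050537109375), (53.37069320678711, 15.207895278930664), 69.3757553100586)
side orange 77 [0.604 0.142 0.106] [0.643 0.284 0.214]
0.02 77 [0.6182 0.1944 0.1816] -104.39682577959624 ends [0.6542 0.3346] [0.6043 0.1402] std 0.002175594002188302
0.12 73 [0.6182 0.1946 0.1858] -104.0661165849521 ends [0.6418 0.2886] [0.6046 0.1402] std 0.0021630608570040798
0.2 29 [0.6271 0.2314 0.208 ] -105.22503278566748 ends [0.6404 0.2802] [0.6157 0.1894] std 0.0025098682791069513
side black 69 [0.516 0.162 0.103] [0.548 0.285 0.214]
[0.5314 0.2121 0.1602] -104.60180311111307
top green 72 [ 0.353 -0.226  0.006] [ 0.562 -0.003  0.159]
top blue 108 [0.241 0.263 0.007] [0.373 0.279 0.202]
top plate 459 [ 0.553 -0.278  0.001] [ 0.655 -0.167  0.017]
((604.6493530273438, -223.52906799316406), (107.06108093261719, 96.91950988769531), 75.66120910644531)
top orange 280 [0.604 0.153 0.023] [0.652 0.325 0.213]
0.02 280 [0.6282 0.2384 0.1415] -105.07287435413556 ends [0.6536 0.3327] [0.6033 0.1462] std 0.0028252021122853735
0.12 196 [0.6267 0.234  0.181 ] -104.98490282362425 ends [0.6531 0.3328] [0.6032 0.1462] std 0.002786261194648089
0.2 79 [0.628  0.2371 0.2079] 75.14364488588829 ends [0.6158 0.191 ] [0.6422 0.2908] std 0.002924999384878913
top black 155 [0.517 0.173 0.125] [0.566 0.346 0.216]
[0.5391 0.253  0.1907] -104.76603035789944
```

```bash
cat >> h.py <<'E'
def goal(yaw,tilt):
    x=np.array([np.cos(yaw),np.sin(yaw),0]);z=np.array([0,0,-1.]);y=np.cross(z,x)
    return R.from_matrix(np.stack([x,y,z],1))*R.from_rotvec([tilt,0,0])
def plan(pts,Rg,ns,f,R0=None,p0=None,turn_n=None):
    "pts: list of waypoints, ns rows each; rotation spread over first turn_n rows"
    o=get_obs();Rc=R0 or R.from_rotvec(o['orientation']);pc=np.array(o['tcp_pos'] if p0 is None else p0)
    N=sum(ns);turn_n=turn_n or N;dw=(Rc.inv()*Rg).as_rotvec();k=0
    for P,n in zip(pts,ns):
        step=(np.array(P)-pc)/n
        for i in range(n):
            w=dw/turn_n if k<turn_n else np.zeros(3);k+=1
            s=Rc.inv().apply(step)*1000
            s=s.round(1);w=w.round(4)
            print(",".join(f"{v:g}" for v in [*s,*w,f]),end=",\n" if k%8 else "\n--\n")
            pc=pc+Rc.apply(s/1000);Rc=Rc*R.from_rotvec(w)
    print("end",pc.round(4),Rc.as_rotvec().round(4))
E
python3 - <<'E'
from h import *
y=np.radians(-15)
plan([[.30,.60,.31],[.618,.201,.30]],goal(y,0.2),[2,14],60)
E
```

```text
-2.2,12.7,-39.7,0.0104,0.0089,0.0876,60,
-0.7,12.4,-39.9,0.0104,0.0089,0.0876,60,
-10.7,34.9,-0.2,0.0104,0.0089,0.0876,60,
-7.6,35.7,-0.7,0.0104,0.0089,0.0876,60,
-4.4,36.2,-1.1,0.0104,0.0089,0.0876,60,
-1.2,36.4,-1.5,0.0104,0.0089,0.0876,60,
2,36.3,-1.9,0.0104,0.0089,0.0876,60,
5.2,36,-2.2,0.0104,0.0089,0.0876,60
--
8.3,35.4,-2.5,0.0104,0.0089,0.0876,60,
11.4,34.5,-2.8,0.0104,0.0089,0.0876,60,
14.4,33.3,-3,0.0104,0.0089,0.0876,60,
17.3,31.9,-3.2,0.0104,0.0089,0.0876,60,
20.1,30.3,-3.4,0.0104,0.0089,0.0876,60,
22.7,28.3,-3.5,0.0104,0.0089,0.0876,60,
25.1,26.2,-3.6,0.0104,0.0089,0.0876,60,
27.3,23.9,-3.6,0.0104,0.0089,0.0876,60
--
end [0.6181 0.201  0.3001] [-2.918   0.384  -0.0396]
```

Emit:
{"api": "servo_tool", "payload": {"increments": [-2.2,12.7,-39.7,0.01,0.009,0.088,60,-0.7,12.4,-39.9,0.01,0.009,0.088,60,-10.7,34.9,-0.2,0.01,0.009,0.088,60,-7.6,35.7,-0.7,0.01,0.009,0.088,60,-4.4,36.2,-1.1,0.01,0.009,0.088,60,-1.2,36.4,-1.5,0.01,0.009,0.088,60,2,36.3,-1.9,0.01,0.009,0.088,60,5.2,36,-2.2,0.01,0.009,0.088,60]}}

```text
clock: 1.15
tcp_pos: [0.4371, 0.4273, 0.3065]
orientation: [-2.965, -0.656, -0.025]
contact_force: [-0.2, 0.5, 0.0]
grip_width: 0.06
```

Emit:
{"api": "servo_tool", "payload": {"increments": [8.3,35.4,-2.5,0.01,0.009,0.088,60,11.4,34.5,-2.8,0.01,0.009,0.088,60,14.4,33.3,-3,0.01,0.009,0.088,60,17.3,31.9,-3.2,0.01,0.009,0.088,60,20.1,30.3,-3.4,0.01,0.009,0.088,60,22.7,28.3,-3.5,0.01,0.009,0.088,60,25.1,26.2,-3.6,0.01,0.009,0.088,60,27.3,23.9,-3.6,0.01,0.009,0.088,60]}}

```text
clock: 2.15
tcp_pos: [0.6175, 0.1985, 0.3019]
orientation: [-2.918, 0.4, -0.046]
contact_force: [0.2, 0.7, -0.3]
grip_width: 0.0599
```

```bash
python3 - <<'E'
from h import *
o=get_obs();print(o['clock'],o['tcp_pos'],R.from_rotvec(o['orientation']).as_matrix().round(3),o['joints'].round(2),o['contact_force'])
p,d=grab_frame("wrist");cv2.imwrite("pics/w1.png",p[:,:,::-1]);np.savez("pics/w1.npz",p=p,d=d,**{k:o[k] for k in('tcp_pos','orientation')})
W=cloud("wrist",d,o);h=cv2.cvtColor(p,cv2.COLOR_RGB2HSV);X,Y,Z=W[...,0],W[...,1],W[...,2]
m=(h[...,0]<16)&(h[...,1]>130)&(h[...,2]>60)&(abs(X-.63)<.08)&(abs(Y-.237)<.13)&(Z>.17)&(Z<.25)
s=W[m];print(len(s))
for lo in (.19,.2,.205):
    s=W[m&(Z>lo)];c=s.mean(0);u,sv,vt=np.linalg.svd((s-c)[:,:2],full_matrices=False);k=vt[0];t=(s-c)[:,:2]@k
    print(lo,len(s),c.round(4),np.degrees(np.arctan2(k[1],k[0])),'ends',(c[:2]+k*t.min()).round(4),(c[:2]+k*t.max()).round(4),np.percentile(s[:,2],[50,98]).round(4),np.percentile((s-c)[:,:2]@[k[1],-k[0]],[2,98]))
E
```

```text
2.15 [0.61750688 0.19849071 0.30185389] [[ 0.963 -0.263  0.057]
 [-0.269 -0.944  0.188]
 [ 0.005 -0.197 -0.98 ]] [-0.67  0.34  0.45  1.65 -0.35  1.1  -0.37] [ 0.17944926  0.73984801 -0.2617925 ]
1725
0.19 1457 [0.631  0.2413 0.2051] -104.98609334053954 ends [0.6468 0.3004] [0.6145 0.1795] [0.2072 0.2123] [-0.00463755  0.00471284]
0.2 1132 [0.6309 0.2409 0.208 ] -104.90325790195423 ends [0.6426 0.2849] [0.6184 0.1939] [0.209  0.2125] [-0.00464034  0.00469092]
0.205 874 [0.6309 0.2406 0.2095] -104.88491979155172 ends [0.6405 0.2766] [0.6213 0.2046] [0.2099 0.2126] [-0.00463094  0.00474308]
```

View pics/w1.png

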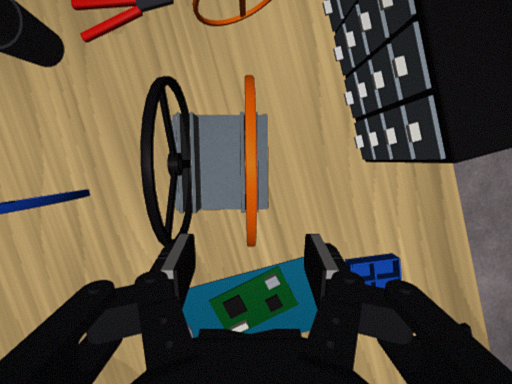

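Orange rim at columns 245–256, midway between the fingers, upright in its slot. Going down to grip it.

```bash
python3 - <<'E'
from h import *
plan([[.6219,.2069,.22],[.6219,.2069,.1853]],goal(np.radians(-14.95),0.2),[5,3],60)
E
```

```text
-0.6,0.4,16.6,0.0005,-0.0014,-0.0026,60,
-0.6,0.4,16.6,0.0005,-0.0014,-0.0026,60,
-0.6,0.4,16.6,0.0005,-0.0014,-0.0026,60,
-0.6,0.4,16.6,0.0005,-0.0014,-0.0026,60,
-0.5,0.4,16.6,0.0005,-0.0014,-0.0026,60,
-0,2.3,11.4,0.0005,-0.0014,-0.0026,60,
-0,2.3,11.4,0.0005,-0.0014,-0.0026,60,
-0,2.3,11.4,0.0005,-0.0014,-0.0026,60
--
end [0.622  0.2068 0.1852] [-2.9182  0.3824 -0.0388]
```

Emit:
{"api": "servo_tool", "payload": {"increments": [-0.6,0.4,16.6,0,-0.0014,-0.0026,60,-0.6,0.4,16.6,0,-0.0014,-0.0026,60,-0.6,0.4,16.6,0,-0.0014,-0.0026,60,-0.6,0.4,16.6,0,-0.0014,-0.0026,60,-0.5,0.4,16.6,0,-0.0014,-0.0026,60,0,2,9,0,-0.0014,-0.0026,60,0,2,9,0,-0.0014,-0.0026,60,0,0,0,0,0,0,60]}}

```text
clock: 3.2
tcp_pos: [0.6178, 0.214, 0.2012]
orientation: [-2.923, 0.366, -0.034]
contact_force: [-0.9, 0.6, 0.4]
grip_width: 0.0603
```

```bash
python3 - <<'E'
from h import *
o=get_obs();print(o['clock'],o['tcp_pos'],o['contact_force'])
p,d=grab_frame("wrist");cv2.imwrite("pics/w2.png",p[:,:,::-1])
print(get_obs()['tcp_pos'])
plan([[.6219,.2069,.1853]],goal(np.radians(-14.95),0.2),[8],60)
E
```

```text
3.2 [0.61779958 0.21399779 0.20124036] [-0.87654366  0.59950606  0.35489163]
[0.61811682 0.21409973 0.20187813]
0.7,1.1,1.9,0.0003,0.0004,0.0014,60,
0.7,1.1,1.9,0.0003,0.0004,0.0014,60,
0.7,1.1,1.9,0.0003,0.0004,0.0014,60,
0.7,1.1,1.9,0.0003,0.0004,0.0014,60,
0.7,1.1,1.9,0.0003,0.0004,0.0014,60,
0.7,1.1,1.9,0.0003,0.0004,0.0014,60,
0.7,1.1,1.9,0.0003,0.0004,0.0014,60,
0.7,1.1,1.9,0.0003,0.0004,0.0014,60
--
end [0.6221 0.2072 0.1852] [-2.918   0.3825 -0.0385]
```

View pics/w2.png

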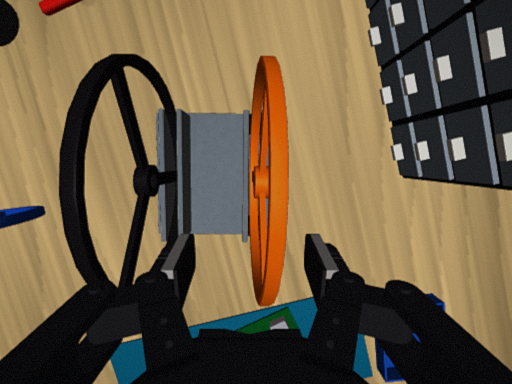

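Emit:
{"api": "servo_tool", "payload": {"increments": [1.8,2.2,4,0,0,0.003,60,1.8,2.2,4,0,0,0.003,60,1,2.2,4,0,0,0.003,60,1,2.2,3.2,0,0,0.002,60,0,0,0,0,0,0,60,0,0,0,0,0,0,60,0,0,0,0,0,0,40,0,0,0,0,0,0,30], "squeeze": 90}}

```text
clock: 4.25
tcp_pos: [0.622, 0.2076, 0.1854]
orientation: [-2.92, 0.381, -0.034]
contact_force: [-0.1, 0.5, -0.5]
grip_width: 0.0304
```

```bash
python3 - <<'E'
from h import *
o=get_obs();print(o['clock'],o['tcp_pos'],o['contact_force'])
p,d=grab_frame("wrist");cv2.imwrite("pics/w3.png",p[:,:,::-1])
o=get_obs();print(o['tcp_pos'])
W=cloud("wrist",d,o);h=cv2.cvtColor(p,cv2.COLOR_RGB2HSV);X,Y,Z=W[...,0],W[...,1],W[...,2]
m=(h[...,0]<16)&(h[...,1]>130)&(h[...,2]>60)&(abs(X-.63)<.08)&(abs(Y-.237)<.13)&(Z>.17)&(Z<.25)
Rt=R.from_rotvec(o['orientation']);q=Rt.inv().apply(W[m]-o['tcp_pos'])
print('rim in tool frame',len(q)); s=q[q[:,1]>-.03];print(np.percentile(s,[2,50,98],axis=0).round(4))
plan([[.6219,.2069,.1853]],goal(np.radians(-14.95),0.2),[1],60)
E
```

```text
4.25 [0.6220155  0.20762459 0.1853804 ] [-0.06362409  0.48029509 -0.47081199]
[0.62201417 0.20757327 0.18532985]
rim in tool frame 5467
[[ 0.0029 -0.029  -0.0217]
 [ 0.008  -0.0044 -0.0192]
 [ 0.0132  0.0427  0.0008]]
0.1,0.7,-0.1,0.0021,0.0032,0.0009,60,
end [0.6219 0.2069 0.1853] [-2.9181  0.3829 -0.0385]
```

View pics/w3.png

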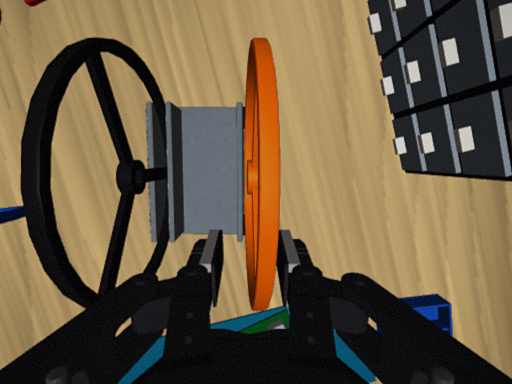

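```bash
python3 - <<'E'
from h import *
o=get_obs()
p,d=grab_frame("wrist")
W=cloud("wrist",d,o);h=cv2.cvtColor(p,cv2.COLOR_RGB2HSV);X,Y,Z=W[...,0],W[...,1],W[...,2]
m=(h[...,0]<16)&(h[...,1]>130)&(h[...,2]>60)&(abs(X-.63)<.08)&(abs(Y-.237)<.13)&(Z>.19)&(Z<.25)
s=W[m];c=s.mean(0);k=np.linalg.svd((s-c)[:,:2],full_matrices=False)[2][0]
print(c,np.degrees(np.arctan2(k[1],k[0])))
Rt=R.from_rotvec(o['orientation']);print(Rt.as_matrix().round(4))
q=Rt.inv().apply(s-o['tcp_pos'])
for a in np.arange(-.1,.04,.02):
    w=(q[:,1]>a)&(q[:,1]<a+.02)
    if w.sum()>20: print(a.round(2),w.sum(),np.percentile(q[w,0],[2,50,98]).round(4),np.median(q[w,2]).round(4),s[w].mean(0).round(4))
for r in (100,200,280):
    cc=np.where(m[r])[0]; print(r,cc.min() if len(cc) else 0,cc.max() if len(cc) else 0)
E
```

```text
[0.63972036 0.24156692 0.20530904] -104.89098152692969
[[ 0.9665 -0.2521  0.0477]
 [-0.2565 -0.9475  0.1907]
 [-0.0029 -0.1966 -0.9805]]
-0.1 597 [0.0032 0.0078 0.0128] 0.0069 [0.6519 0.2893 0.1955]
-0.08 961 [0.0035 0.0084 0.0132] -0.0062 [0.6474 0.2704 0.205 ]
-0.06 997 [0.0039 0.0087 0.0135] -0.0153 [0.6422 0.2499 0.2101]
-0.04 907 [0.0039 0.0086 0.0136] -0.0198 [0.637  0.2303 0.2106]
-0.02 722 [0.0036 0.0084 0.0134] -0.0202 [0.6318 0.2114 0.2071]
0.0 503 [0.0033 0.0078 0.0128] -0.0169 [0.6266 0.1937 0.1997]
0.02 139 [0.003  0.0074 0.0123] -0.0117 [0.6228 0.1812 0.192 ]
100 257 277
200 258 279
280 255 274
```

```bash
python3 - <<'E'
from h import *
o=get_obs()
def line(W,m):
    s=W[m];c=s.mean(0);k=np.linalg.svd((s-c)[:,:2],full_matrices=False)[2][0];k=k*np.sign(k[1])
    n=np.array([.9662,-.2579]);return len(s),c.round(4),np.degrees(np.arctan2(k[1],k[0])).round(2),'off along axis',(c[:2]@n).round(4)
def rep(n,p,d,o=None):
    W=cloud(n,d,o);h=cv2.cvtColor(p,cv2.COLOR_RGB2HSV);X,Y,Z=W[...,0],W[...,1],W[...,2]
    m=(h[...,0]<16)&(h[...,1]>130)&(h[...,2]>60)&(abs(X-.63)<.08)&(abs(Y-.237)<.13)&(Z>.19)&(Z<.25)
    print(n,'orange',line(W,m))
    m=(p.max(2)<60)&(abs(X-.54)<.05)&(abs(Y-.26)<.1)&(Z>.19)&(Z<.23)&(d>0)
    if m.sum()>8:print(n,'black',line(W,m))
z=np.load("pics/w1.npz");rep("wrist",z['p'],z['d'],z)
z=np.load("pics/top0.npz");rep("top",z['p'],z['d'])
z=np.load("pics/side0.npz");rep("side",z['p'],z['d'])
p,d=grab_frame("top");rep("top",p,d);cv2.imwrite("pics/t1.png",cv2.resize(p[120:230,120:350,::-1],None,fx=3,fy=3))
p,d=grab_frame("wrist");rep("wrist",p,d,o)
p,d=grab_frame("side");rep("side",p,d)
E
```

```text
wrist orange (1457, array([0.631 , 0.2413, 0.2051]), np.float64(75.01), 'off along axis', np.float64(0.5475))
wrist black (1580, array([0.5439, 0.2649, 0.2049]), np.float64(75.21), 'off along axis', np.float64(0.4572))
top orange (101, array([0.6276, 0.2363, 0.2051]), np.float64(74.93), 'off along axis', np.float64(0.5455))
top black (104, array([0.5415, 0.2621, 0.2047]), np.float64(75.27), 'off along axis', np.float64(0.4556))
side orange (42, array([0.6246, 0.2209, 0.2042]), np.float64(75.62), 'off along axis', np.float64(0.5466))
side black (23, array([0.5381, 0.2352, 0.2052]), np.float64(76.43), 'off along axis', np.float64(0.4593))
top orange (49, array([0.6458, 0.2658, 0.2059]), np.float64(76.43), 'off along axis', np.float64(0.5555))
top black (74, array([0.534 , 0.2684, 0.2058]), np.float64(74.01), 'off along axis', np.float64(0.4467))
wrist orange (4836, array([0.6398, 0.2417, 0.2054]), np.float64(75.12), 'off along axis', np.float64(0.5558))
wrist black (6514, array([0.5359, 0.2688, 0.2047]), np.float64(75.62), 'off along axis', np.float64(0.4485))
side orange (38, array([0.6305, 0.2004, 0.2058]), np.float64(76.91), 'off along axis', np.float64(0.5575))
side black (13, array([0.5379, 0.2535, 0.2126]), np.float64(125.47), 'off along axis', np.float64(0.4543))
```

View pics/t1.png

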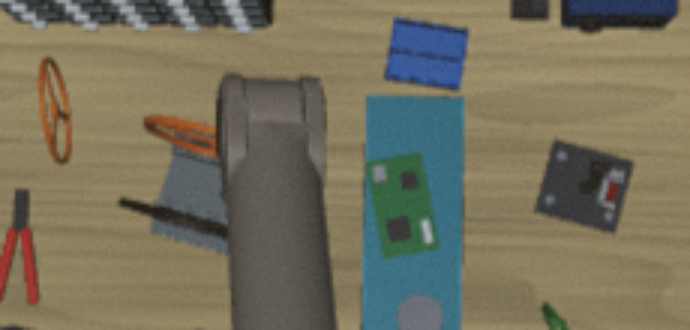

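The fixed and wrist views agree that both reels now lean outward in their slack slots: the orange top about +9 mm along its axis, the black about −8 mm. The wrist picture shows the rim at columns 258–277, right of the finger centre at 249. I'll shift and tilt the tool to match before closing.

Emit:
{"api": "servo_tool", "payload": {"increments": [2.6,0.3,0,0,-0.02,0,30,2.5,0.3,0,0,-0.02,0,30,2.5,0,0,0,-0.01,0,30,0,0,0,0,0,0,30,0,0,0,0,0,0,30,0,0,0,0,0,0,24,0,0,0,0,0,0,24,0,0,0,0,0,0,24]}}

```text
clock: 5.5
tcp_pos: [0.6291, 0.2051, 0.185]
orientation: [-2.915, 0.373, 0.04]
contact_force: [-0.9, 0.1, 0.2]
grip_width: 0.024
```

```bash
cat >> h.py <<'E'
def rimtool(tag=None,lo=None):
    o=get_obs();p,d=grab_frame("wrist");W=cloud("wrist",d,o);h=cv2.cvtColor(p,cv2.COLOR_RGB2HSV)
    q=R.from_rotvec(o['orientation']).inv().apply((W-o['tcp_pos']).reshape(-1,3)).reshape(W.shape)
    m=(h[...,0]<16)&(h[...,1]>130)&(h[...,2]>60)&(abs(q[...,0])<.05)&(q[...,1]>-.15)&(q[...,1]<.06)&(abs(q[...,2]+.0)<.06)&(d>0)
    if tag: cv2.imwrite(f"pics/{tag}.png",p[:,:,::-1])
    for a in np.arange(-.12,.06,.02):
        w=m&(q[...,1]>a)&(q[...,1]<a+.02)
        if w.sum()>20: s=q[w];print(a.round(2),w.sum(),np.percentile(s[:,0],[2,50,98]).round(4),'z',np.percentile(s[:,2],[5,50]).round(4),W[w].mean(0).round(4))
    return o,p,d,W,q
E
python3 - <<'E'
from h import *
o=rimtool("w4")[0];print(o['clock'],o['tcp_pos'],o['contact_force'],o['grip_width'])
E
```

```text
-0.12 334 [-0.0032  0.0013  0.006 ] z [0.0215 0.0297] [0.6572 0.3123 0.1744]
-0.1 763 [-0.0035  0.0011  0.0059] z [0.0001 0.0078] [0.6527 0.2911 0.1942]
-0.08 910 [-0.0037  0.001   0.0053] z [-0.0122 -0.007 ] [0.6475 0.2698 0.2054]
-0.06 960 [-0.0041  0.0005  0.0051] z [-0.019  -0.0158] [0.6422 0.2491 0.2103]
-0.04 854 [-0.0041  0.0005  0.0051] z [-0.0214 -0.0202] [0.6372 0.2296 0.2107]
-0.02 683 [-0.0043  0.0001  0.0049] z [-0.0219 -0.0205] [0.632  0.2107 0.2071]
0.0 479 [-0.0046  0.0001  0.0047] z [-0.0193 -0.017 ] [0.6268 0.1929 0.1995]
0.02 274 [-0.005  -0.0004  0.0045] z [-0.0127 -0.0097] [0.6216 0.1763 0.1877]
0.04 66 [-0.0048 -0.0004  0.0039] z [-0.0011  0.001 ] [0.6172 0.1631 0.1737]
5.5 [0.62911061 0.20511168 0.18501335] [-0.92542066  0.06237322  0.20793776] 0.023994424873158005
```

View pics/w4.png

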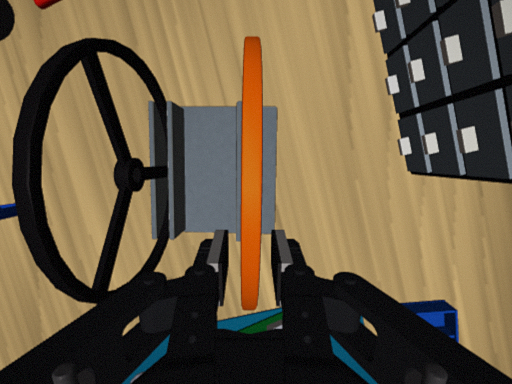

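The rim (columns 242–262) is now centred between the pads and parallel to them. Close on it.

Emit:
{"api": "servo_tool", "payload": {"increments": [0,0,0,0,0,0,8,0,0,0,0,0,0,6,0,0,0,0,0,0,4,0,0,0,0,0,0,4,0,0,0,0,0,0,4,0,0,0,0,0,0,4,0,0,0,0,0,0,4,0,0,0,0,0,0,4], "squeeze": 90}}

```text
clock: 6.55
tcp_pos: [0.6293, 0.205, 0.1851]
orientation: [-2.915, 0.373, 0.039]
contact_force: [0.1, 0.5, 2.8]
grip_width: 0.0078
```

```bash
python3 - <<'E'
from h import *
o=get_obs();print(o['clock'],o['tcp_pos'],o['contact_force'],o['moment'],o['grip_width'])
t=o['tcp_pos'];plan([t+[0,0,.09]],R.from_rotvec(o['orientation']),[8],4)
E
```

```text
6.55 [0.62927385 0.20502439 0.18506514] [0.09567182 0.46922262 2.75183549] [-0.16276333  0.14083999 -0.04456876] 0.007837708641461454
-0.6,-2.2,-11,0,0,0,4,
-0.6,-2.2,-11,0,0,0,4,
-0.6,-2.2,-11,0,0,0,4,
-0.6,-2.2,-11,0,0,0,4,
-0.6,-2.2,-11,0,0,0,4,
-0.6,-2.2,-11,0,0,0,4,
-0.6,-2.2,-11,0,0,0,4,
-0.6,-2.2,-11,0,0,0,4
--
end [0.6291 0.205  0.2749] [-2.9145  0.3734  0.0393]
```

Emit:
{"api": "servo_tool", "payload": {"increments": [0,-2,-10,0,0,0,4,0,-2,-10,0,0,0,4,0,-2,-10,0,0,0,4,0,-2,-10,0,0,0,4,0,-2,-10,0,0,0,4,0,-2,-11,0,0.015,0,4,0,-2,-11,0,0.02,0,4,0,-2,-11,0,0.015,0,4]}}

```text
clock: 7.55
tcp_pos: [0.6326, 0.2035, 0.2702]
orientation: [-2.92, 0.381, -0.035]
contact_force: [-0.1, -0.4, -3.0]
grip_width: 0.008
```

```bash
python3 - <<'E'
from h import *
o,p,d,W,q=rimtool("w5");print(o['clock'],o['tcp_pos'],o['contact_force'],o['moment'],o['grip_width'],o['joints'].round(2))
print(R.from_rotvec(o['orientation']).as_matrix().round(3))
p,d=grab_frame("side");cv2.imwrite("pics/s5.png",cv2.resize(p[100:300,200:360,::-1],None,fx=3,fy=3));np.savez("pics/s5.npz",p=p,d=d)
E
```

```text
-0.12 314 [-0.0043  0.0001  0.0047] z [0.023  0.0313] [0.6613 0.3109 0.2579]
-0.1 747 [-0.0045  0.0001  0.0047] z [0.001  0.0092] [0.6556 0.29   0.2783]
-0.08 917 [-0.0047  0.0001  0.0048] z [-0.0115 -0.006 ] [0.6498 0.2687 0.2898]
-0.06 917 [-0.0046  0.0001  0.0042] z [-0.0186 -0.0153] [0.6443 0.248  0.2951]
-0.04 836 [-0.0046 -0.0004  0.0043] z [-0.0211 -0.0197] [0.639  0.2285 0.2955]
-0.02 657 [-0.0048 -0.0004  0.0044] z [-0.0218 -0.0203] [0.634  0.2102 0.2924]
0.0 441 [-0.0041 -0.0004  0.0038] z [-0.0198 -0.0172] [0.6291 0.1917 0.2856]
0.02 258 [-0.0044  0.0002  0.0042] z [-0.0126 -0.0092] [0.6248 0.1746 0.2728]
0.04 69 [-0.0045 -0.0004  0.0037] z [-0.0013  0.0008] [0.6207 0.1608 0.2583]
7.55 [0.6325569  0.20354856 0.27024386] [-0.11449797 -0.40031197 -2.95289216] [-0.42243601  0.17786139  0.01438798] 0.00797414549218202 [-0.64  0.4   0.43  1.65 -0.39  1.06 -0.33]
[[ 0.967 -0.252  0.049]
 [-0.257 -0.948  0.191]
 [-0.002 -0.197 -0.98 ]]
```

View pics/w5.png

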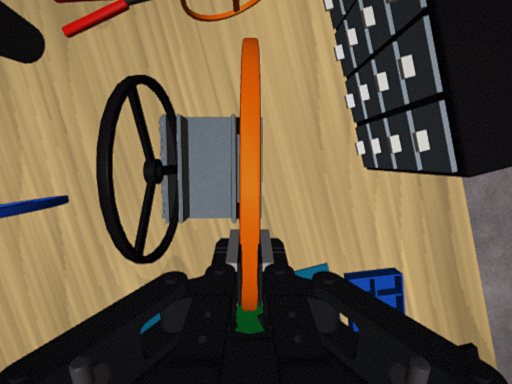

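View pics/s5.png

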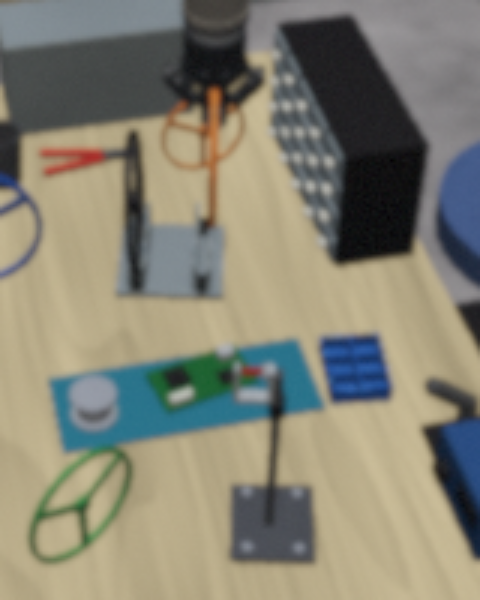

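```bash
cat >> h.py <<'E'
from scipy.optimize import least_squares
def centre_tool():
    o,p,d,W,q=rimtool()
    h=cv2.cvtColor(p,cv2.COLOR_RGB2HSV)
    m=(h[...,0]<16)&(h[...,1]>130)&(h[...,2]>60)&(abs(q[...,0])<.007)&(q[...,1]>-.11)&(q[...,1]<.055)&(abs(q[...,2])<.06)&(d>0)
    s=q[m];r=least_squares(lambda c:np.hypot(s[:,1]-c[0],s[:,2]-c[1])-.1,[-.04,.08],loss='soft_l1',f_scale=.002).x
    Rt=R.from_rotvec(o['orientation']);c=np.array([np.median(s[:,0]),*r]);print('centre tool',c.round(4),'world',(o['tcp_pos']+Rt.apply(c)).round(4));return o,c
E
python3 - <<'E'
from h import *
o,c=centre_tool()
Rg=goal(np.radians(-14.3),0.2)
H=np.array([.5755,-.216,0]);ex=np.array([.969,-.247,0])
tgt=H-.058*ex+[0,0,.21]-Rg.apply(c);print(tgt)
z=tgt[2]
plan([[.63,.10,z],[.512,-.03,z],tgt],Rg,[4,6,6],4)
E
```

```text
-0.12 315 [-0.0044  0.0001  0.0047] z [0.0229 0.0314] [0.6618 0.3113 0.2594]
-0.1 749 [-0.0046  0.0001  0.0047] z [0.0009 0.0092] [0.6562 0.2904 0.2797]
-0.08 944 [-0.0047  0.0001  0.0048] z [-0.0115 -0.006 ] [0.6505 0.2689 0.2911]
-0.06 961 [-0.0046  0.0001  0.0047] z [-0.0184 -0.0153] [0.645  0.2483 0.2962]
-0.04 868 [-0.0046  0.0001  0.0047] z [-0.0211 -0.0197] [0.6398 0.2288 0.2967]
-0.02 652 [-0.0048 -0.0004  0.0044] z [-0.0217 -0.0203] [0.6345 0.2103 0.2934]
0.0 433 [-0.004  -0.0004  0.0038] z [-0.0202 -0.0172] [0.6297 0.1919 0.2867]
0.02 257 [-0.0044 -0.0004  0.0042] z [-0.0128 -0.0096] [0.6255 0.175  0.274 ]
0.04 69 [-0.0047 -0.0004  0.0038] z [-0.0013  0.0009] [0.6214 0.1614 0.2595]
centre tool [ 0.0001 -0.0182  0.0794] world [0.6419 0.2364 0.1972]
[ 0.51093191 -0.23423895  0.28416682]
5.9,24.1,-8.4,0.0001,-0,-0.0006,4,
5.9,24.1,-8.4,0.0001,-0,-0.0006,4,
5.9,24.1,-8.4,0.0001,-0,-0.0006,4,
5.9,24.1,-8.4,0.0001,-0,-0.0006,4,
-13.5,25.4,-5.1,0.0001,-0,-0.0006,4,
-13.5,25.4,-5.1,0.0001,-0,-0.0006,4,
-13.5,25.4,-5.1,0.0001,-0,-0.0006,4,
-13.6,25.4,-5.1,0.0001,-0,-0.0006,4
--
-13.6,25.4,-5.1,0.0001,-0,-0.0006,4,
-13.6,25.4,-5.1,0.0001,-0,-0.0006,4,
8.4,32.3,-6.6,0.0001,-0,-0.0006,4,
8.3,32.3,-6.6,0.0001,-0,-0.0006,4,
8.3,32.4,-6.6,0.0001,-0,-0.0006,4,
8.3,32.4,-6.6,0.0001,-0,-0.0006,4,
8.3,32.4,-6.6,0.0001,-0,-0.0006,4,
8.3,32.4,-6.6,0.0001,-0,-0.0006,4
--
end [ 0.5109 -0.2344  0.2843] [-2.9196  0.3664 -0.0371]
```

Emit:
{"api": "servo_tool", "payload": {"increments": [5.9,24.1,-8.4,0,0,-0.001,4,5.9,24.1,-8.4,0,0,-0.001,4,5.9,24.1,-8.4,0,0,-0.001,4,5.9,24.1,-8.4,0,0,0,4,-13.5,25.4,-5.1,0,0,-0.001,4,-13.5,25.4,-5.1,0,0,-0.001,4,-13.5,25.4,-5.1,0,0,0,4,-13.6,25.4,-5.1,0,0,-0.001,4]}}

```text
clock: 8.7
tcp_pos: [0.5504, 0.0122, 0.283]
orientation: [-2.922, 0.373, -0.033]
contact_force: [0.9, -0.0, -2.9]
grip_width: 0.0075
```

Emit:
{"api": "servo_tool", "payload": {"increments": [-13.6,25.4,-5.1,0,0,-0.001,4,-13.6,25.4,-5.1,0,0,-0.001,4,9,36,-7.4,0,0,0,4,9,36,-7.4,0,0,-0.001,4,9,36,-7.4,0,0,0,4,9,36,-7.4,0,0,-0.001,4,9,32,-6.6,0,0,0,4,5,18.3,-3.4,0,0,0,4]}}

```text
clock: 9.7
tcp_pos: [0.5103, -0.2375, 0.2842]
orientation: [-2.923, 0.371, -0.036]
contact_force: [-0.1, -0.1, -2.3]
grip_width: 0.008
```

```bash
python3 - <<'E'
from h import *
grab_frame("side")
o,c=centre_tool()
print(o['clock'],o['tcp_pos'],o['contact_force'],o['grip_width'],R.from_rotvec(o['orientation']).as_matrix().round(3))
o=get_obs();p,d=grab_frame("wrist");cv2.imwrite("pics/w6.png",p[:,:,::-1]);np.savez("pics/w6.npz",p=p,d=d,**{k:o[k] for k in('tcp_pos','orientation')})
p,d=grab_frame("top");cv2.imwrite("pics/t6.png",cv2.resize(p[120:250,250:400,::-1],None,fx=4,fy=4));np.savez("pics/t6.npz",p=p,d=d)
p,d=grab_frame("side");cv2.imwrite("pics/s6.png",cv2.resize(p[150:300,220:370,::-1],None,fx=4,fy=4));np.savez("pics/s6.npz",p=p,d=d)
E
```

```text
-0.12 283 [-0.0043  0.0002  0.0047] z [0.0248 0.0321] [ 0.5382 -0.1327  0.2707]
-0.1 736 [-0.0044  0.0001  0.005 ] z [0.0018 0.01  ] [ 0.5328 -0.1531  0.2911]
-0.08 935 [-0.0047  0.0001  0.0049] z [-0.0111 -0.0054] [ 0.527  -0.1746  0.303 ]
-0.06 949 [-0.0046  0.0001  0.0047] z [-0.018  -0.0149] [ 0.5217 -0.1951  0.3084]
-0.04 1009 [-0.0046  0.0006  0.0491] z [-0.021  -0.0193] [ 0.5236 -0.2146  0.3026]
-0.02 636 [-0.0047 -0.0004  0.0044] z [-0.0216 -0.0202] [ 0.5114 -0.2331  0.3061]
0.0 436 [-0.004  -0.0004  0.0038] z [-0.0196 -0.0172] [ 0.5066 -0.2517  0.2995]
0.02 259 [-0.0044 -0.0004  0.0042] z [-0.0129 -0.0099] [ 0.5023 -0.2687  0.2874]
0.04 83 [-0.0046 -0.0004  0.0041] z [-0.0019  0.0006] [ 0.4986 -0.283   0.2726]
centre tool [ 0.0001 -0.0173  0.0795] world [ 0.5182 -0.2085  0.2096]
9.75 [ 0.50998122 -0.23976853  0.28420261] [ 0.58398356 -3.12871154 -2.12250065] 0.007570348769232668 [[ 0.968 -0.247  0.049]
 [-0.251 -0.95   0.187]
 [-0.    -0.194 -0.981]]
```

View pics/w6.png

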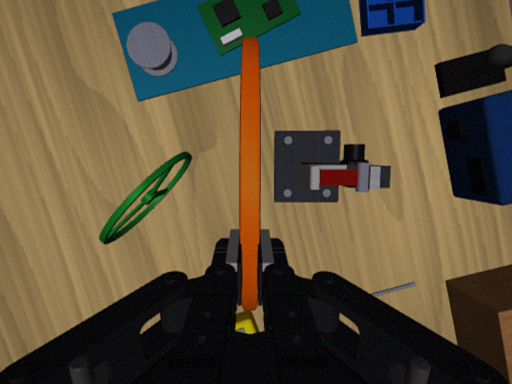

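View pics/s6.png

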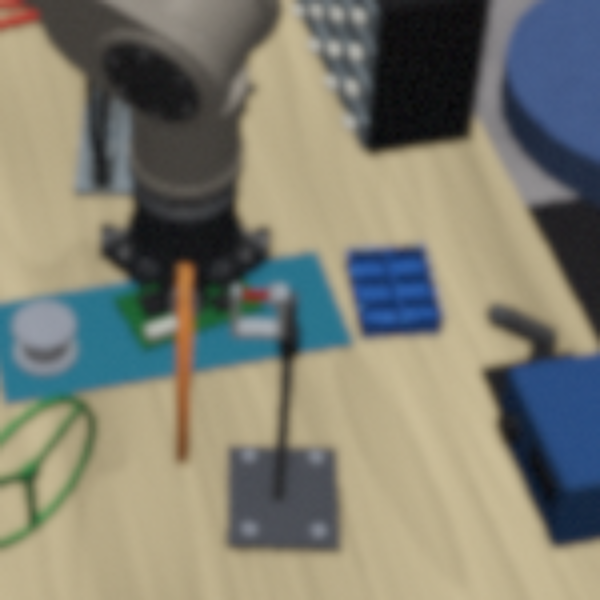

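View pics/t6.png

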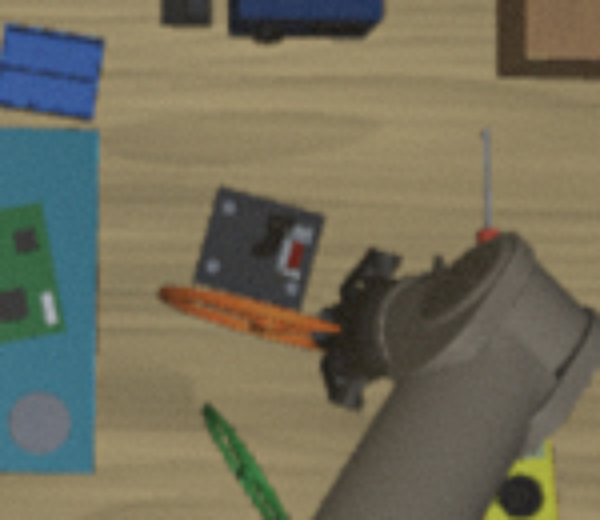

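The wrist view shows the rim at columns 240–262. To its right are the hook tip at (315,178), the red keeper at (338,177) and the post head at (365,176). Next I measure the hook relative to the reel from this same view.

```bash
python3 - <<'E'
from h import *
z=np.load("pics/w6.npz");p,d=z['p'],z['d'];W=cloud("wrist",d,z)
Rt=R.from_rotvec(z['orientation']);
c=np.array([.0001,-.0175,.0795]);C=z['tcp_pos']+Rt.apply(c)
ex=np.array([.969,-.247,0]);ey=np.array([.247,.969,0])
Q=np.stack([(W-C)@ex,(W-C)@ey,W[...,2]],-1)  # rel. reel centre, hook axes, world z
for r in (170,174,178,182,186):
    print(r,[(u,*(Q[r,u]*1000).round(0).astype(int),*p[r,u]) for u in range(300,396,4)])
m=(Q[...,0]>.02)&(Q[...,0]<.1)&(abs(Q[...,1])<.05)&(W[...,2]>.2)&(d>0)
s=Q[m];print(len(s));
red=m&(p[...,0]>90)&(p[...,1]<50)
light=m&(p.min(2)>80)
for n,mm in(("red",red),("light",light),("all",m)):
    print(n,mm.sum(),np.percentile(Q[mm],[1,5,50,95,99],axis=0).round(4))
pts=Q[m][:,:2]*1000;print(cv2.minAreaRect(pts.astype(np.float32)))
hi=m&(Q[...,2]>.262);print(np.percentile(Q[hi],[1,5,50,95,99],axis=0).round(4))
# plate
pl=(p.max(2)<90)&(p.max(2)>40)&(abs(W[...,2]-.008)<.006)&(abs(Q[...,0]-.09)<.07)&(abs(Q[...,1])<.08)
print('plate',pl.sum(),cv2.minAreaRect((Q[pl][:,:2]*1000).astype(np.float32)),cv2.minAreaRect((W[pl][:,:2]*1000).astype(np.float32)))
E
```

```text
170 [(300, np.int64(37), np.int64(7), np.int64(234), np.uint8(42), np.uint8(38), np.uint8(36)), (304, np.int64(36), np.int64(8), np.int64(250), np.uint8(43), np.uint8(40), np.uint8(35)), (308, np.int64(37), np.int64(8), np.int64(261), np.uint8(45), np.uint8(42), np.uint8(41)), (312, np.int64(38), np.int64(9), np.int64(269), np.uint8(131), np.uint8(127), np.uint8(123)), (316, np.int64(0), np.int64(15), np.int64(439), np.uint8(137), np.uint8(138), np.uint8(145)), (320, np.int64(43), np.int64(9), np.int64(266), np.uint8(61), np.uint8(20), np.uint8(17)), (324, np.int64(46), np.int64(8), np.int64(264), np.uint8(98), np.uint8(14), np.uint8(13)), (328, np.int64(49), np.int64(8), np.int64(264), np.uint8(96), np.uint8(11), np.uint8(11)), (332, np.int64(51), np.int64(8), np.int64(265), np.uint8(104), np.uint8(17), np.uint8(18)), (336, np.int64(53), np.int64(8), np.int64(265), np.uint8(96), np.uint8(7), np.uint8(6)), (340, np.int64(56), np.int64(8), np.int64(263), np.uint8(99), np.uint8(14), np.uint8(13)), (344, np.int64(58), np.int64(8), np.int64(265), np.uint8(99), np.uint8(19), np.uint8(14))
[... 10189 characters left out ...]
.0377 -0.003   0.2272]
 [ 0.069   0.0054  0.2683]
 [ 0.0773  0.0109  0.2706]
 [ 0.0784  0.0127  0.2712]]
all 12982 [[ 0.0215 -0.0492  0.2168]
 [ 0.024  -0.0458  0.2285]
 [ 0.0426 -0.0363  0.356 ]
 [ 0.077   0.0101  0.3745]
 [ 0.0867  0.0221  0.3763]]
((53.587188720703125, -8.838661193847656), (98.71134948730469, 50.552528381347656), 54.95414352416992)
[[ 0.0215 -0.0492  0.2635]
 [ 0.0238 -0.0461  0.2652]
 [ 0.0421 -0.0367  0.3579]
 [ 0.0683  0.0054  0.3746]
 [ 0.078   0.0098  0.3764]]
plate 3159 ((87.45243835449219, 4.604484558105469), (108.95980834960938, 99.47528839111328), 89.9375228881836) ((604.2606811523438, -223.64418029785156), (108.96144104003906, 99.47679138183594), 75.63720703125)
```

Hook origin relative to the reel centre is +57.5 mm in x and +4.2 mm in y. The tip top is at z 0.2705, so the seat is about 0.2275. The rim's inner top is at 0.3016, which clears the tip. I'll move over the tip to hook x ≈ −6.5.

Emit:
{"api": "servo_tool", "payload": {"increments": [8,-1,0.2,0,0,0,4,9,-1,0.2,0,0,0,4,9,-1,0.2,0,0,0,4,9,-1,0.2,0,0,0,4,9,0,0,0,0,0,4,7,0,0,0,0,0,4,0,0,0,0,0,0,4,0,0,0,0,0,0,4]}}

```text
clock: 10.95
tcp_pos: [0.5588, -0.2426, 0.2824]
orientation: [-2.92, 0.367, -0.023]
contact_force: [-9.0, 2.3, -0.8]
grip_width: 0.0079
```

```bash
cat >> h.py <<'E'
def hookrel(tag):
    o,c=centre_tool();p,d=grab_frame("wrist");W=cloud("wrist",d,o)
    cv2.imwrite(f"pics/{tag}.png",p[:,:,::-1]);np.savez(f"pics/{tag}.npz",p=p,d=d)
    C=o['tcp_pos']+R.from_rotvec(o['orientation']).apply(c)
    ex=np.array([.9688,-.248,0]);ey=np.array([.248,.9688,0])
    Q=np.stack([(W-C)@ex,(W-C)@ey,W[...,2]],-1)
    m=(abs(Q[...,0])<.05)&(abs(Q[...,1])<.03)&(W[...,2]>.24)&(W[...,2]<.275)&(d>0)
    red=m&(p[...,0]>70)&(p[...,1]<45)&(p[...,2]<45)&(p[...,1]<p[...,0]*.4)
    light=m&(p.min(2)>80)
    for n,mm in(("red",red),("light",light)):
        if mm.sum()>9:print(n,mm.sum(),(np.percentile(Q[mm],[2,50,98],axis=0)*1000).round(1).tolist())
    print(o['clock'],o['tcp_pos'].round(4),o['contact_force'].round(2),o['moment'].round(2),o['grip_width'].round(4));return o,C
E
python3 - <<'E'
from h import *
hookrel("w7")
p,d=grab_frame("side");cv2.imwrite("pics/s7.png",cv2.resize(p[150:300,220:370,::-1],None,fx=4,fy=4))
E
```

```text
-0.12 370 [-0.0236 -0.0155 -0.009 ] z [0.0217 0.0305] [ 0.5709 -0.1311  0.2711]
-0.1 912 [-0.0204 -0.0103 -0.0038] z [0.0003 0.0092] [ 0.5707 -0.1527  0.2872]
-0.08 1176 [-0.0195 -0.0065 -0.0002] z [-0.0121 -0.0056] [ 0.5686 -0.1739  0.2937]
-0.06 1108 [-0.0186 -0.0036  0.0024] z [-0.0188 -0.0153] [ 0.5667 -0.1953  0.3014]
-0.04 1218 [-0.0061  0.0005  0.0175] z [-0.0213 -0.0195] [ 0.5676 -0.2173  0.297 ]
-0.02 733 [-0.0163 -0.0009  0.0044] z [-0.0219 -0.0203] [ 0.559  -0.2345  0.2961]
0.0 585 [-0.0156 -0.0019  0.0037] z [-0.0195 -0.0157] [ 0.5533 -0.2494  0.2802]
0.02 245 [-0.0044 -0.0004  0.004 ] z [-0.0128 -0.0097] [ 0.5513 -0.2712  0.2853]
0.04 82 [-0.0085 -0.0032  0.0027] z [-0.0014  0.0012] [ 0.5446 -0.2852  0.2696]
centre tool [-0.0018 -0.0189  0.0792] world [ 0.5648 -0.2089  0.2086]
red 355 [[7.5, -10.0, 263.4], [14.3, -5.0, 264.8], [20.5, -0.6, 266.0]]
light 601 [[-8.2, -13.4, 265.1], [25.8, -5.3, 268.3], [32.6, 3.1, 270.7]]Traceback (most recent call last):
  File "<stdin>", line 2, in <module>
  File "h.py", line 59, in hookrel
    print(o['clock'],o['tcp_pos'].round(4),o['contact_force'].round(2),o['moment'].round(2),o['grip_width'].round(4));return o,C
                                                                                            ^^^^^^^^^^^^^^^^^^^^^
AttributeError: 'float' object has no attribute 'round'
```

View pics/w7.png

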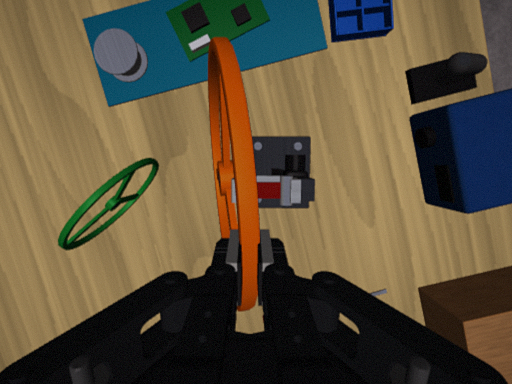

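The reel's hub has caught on the underside of the hook: I carried it too high, the reel is skewed in the picture and the x force is −9 N. Backing straight off.

Emit:
{"api": "servo_tool", "payload": {"increments": [-9,0,0,0,0,0,4,-9,0,0,0,0,0,4,-9,0,0,0,0,0,4,-9,0,0,0,0,0,4,-9,0,0,0,0,0,4,-6,0,0,0,0,0,4,0,0,0,0,0,0,4,0,0,0,0,0,0,4]}}

```text
clock: 12.05
tcp_pos: [0.5125, -0.2308, 0.2842]
orientation: [-2.922, 0.367, -0.035]
contact_force: [-0.5, 0.2, -2.9]
grip_width: 0.0078
```

```bash
sed -i "s/o\['grip_width'\].round(4))/o['grip_width'])/" h.py; python3 - <<'E'
from h import *
o=hookrel("w8")
p,d=grab_frame("side");cv2.imwrite("pics/s8.png",cv2.resize(p[150:300,220:370,::-1],None,fx=4,fy=4))
np.savez("pics/s8.npz",p=p,d=d)
E
```

```text
-0.12 321 [-0.011 -0.006 -0.001] z [0.0225 0.0306] [ 0.5341 -0.122   0.2729]
-0.1 757 [-0.0088 -0.0038  0.0011] z [0.0006 0.0088] [ 0.5309 -0.1433  0.2927]
-0.08 943 [-0.0071 -0.0023  0.0025] z [-0.0118 -0.0064] [ 0.5269 -0.1652  0.3042]
-0.06 984 [-0.006  -0.0013  0.0034] z [-0.0187 -0.0154] [ 0.5227 -0.186   0.3092]
-0.04 1017 [-0.0055  0.0001  0.049 ] z [-0.0213 -0.0198] [ 0.5246 -0.207   0.3035]
-0.02 638 [-0.0049 -0.0004  0.0044] z [-0.0218 -0.0204] [ 0.514  -0.2242  0.3064]
0.0 432 [-0.004  -0.0004  0.0039] z [-0.0196 -0.0173] [ 0.5094 -0.2429  0.2997]
0.02 252 [-0.0044 -0.0004  0.0041] z [-0.0126 -0.0095] [ 0.505  -0.2597  0.2869]
0.04 77 [-0.0062 -0.0011  0.0033] z [-0.0014  0.0011] [ 0.5003 -0.2737  0.2718]
centre tool [-0.0014 -0.0185  0.0792] world [ 0.5195 -0.1978  0.2102]
red 140 [[44.7, -9.2, 263.9], [47.1, -4.7, 265.0], [49.8, 0.3, 266.4]]
light 208 [[37.7, -11.4, 267.2], [40.1, -4.3, 269.9], [43.0, 2.3, 271.2]]
12.05 [ 0.5125 -0.2308  0.2842] [-0.49  0.21 -2.88] [-0.41  0.07  0.02] 0.007756415108420508
```

View pics/w8.png

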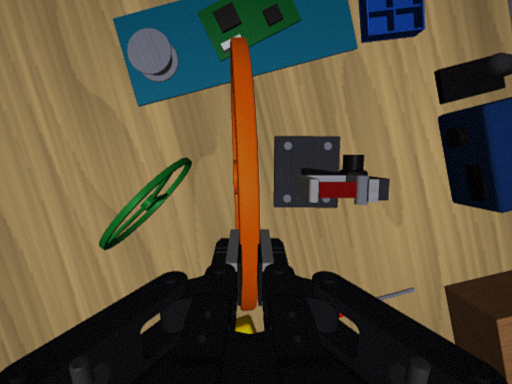

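View pics/s8.png

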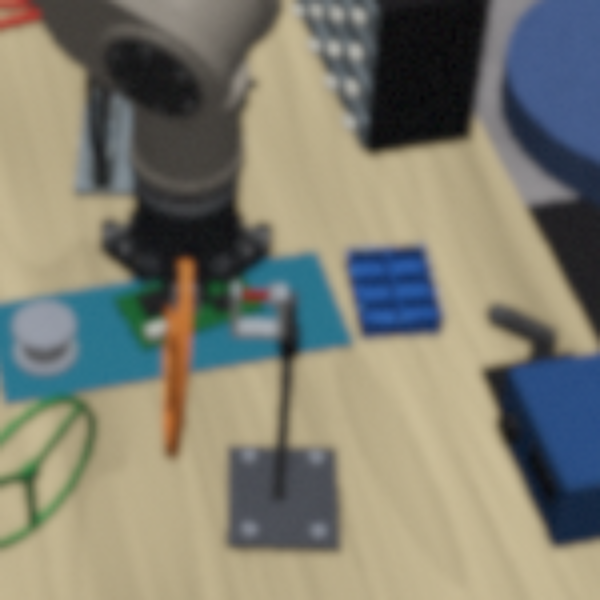

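The reel slipped about 0.08 rad in the grip, bottom towards the robot. The side view shows the rim bottom at column 172 against 187 at the top. I'll turn the tool to bring it upright again, grip harder and lower it so that both the hub and the rim clear the hook.

Emit:
{"api": "servo_tool", "payload": {"increments": [0,1,0,0,0.02,0.004,4,0,2,3,0,0.02,0.004,4,0,2,4,0,0.02,0.004,4,0,2,4,0,0.02,0.004,4,0,1,4,0,0,0,4,0,0.3,3.7,0,0,0,4,0,0,0,0,0,0,4,0,0,0,0,0,0,4], "squeeze": 115}}

```text
clock: 13.2
tcp_pos: [0.5123, -0.2355, 0.2642]
orientation: [-2.924, 0.402, -0.15]
contact_force: [0.3, -0.1, -3.3]
grip_width: 0.0071
```

```bash
cat >> h.py <<'E'
def plane():
    "reel plane normal and centre in world from wrist view"
    o=get_obs();p,d=grab_frame("wrist");W=cloud("wrist",d,o);h=cv2.cvtColor(p,cv2.COLOR_RGB2HSV)
    q=R.from_rotvec(o['orientation']).inv().apply((W-o['tcp_pos']).reshape(-1,3)).reshape(W.shape)
    m=(h[...,0]<16)&(h[...,1]>130)&(h[...,2]>60)&(abs(q[...,0])<.03)&(q[...,1]>-.13)&(q[...,1]<.06)&(abs(q[...,2])<.06)&(d>0)
    m=cv2.morphologyEx(m.astype(np.uint8),cv2.MORPH_OPEN,np.ones((3,3),np.uint8))>0
    k,lab,st,_=cv2.connectedComponentsWithStats(m.astype(np.uint8));m=lab==1+np.argmax(st[1:,4])
    s=W[m]
    # initial plane then fit cylinder-ish: rim outer surface radius .1 , |axial|<.005
    def res(v):
        n=np.array([np.cos(v[0])*np.cos(v[1]),np.sin(v[0])*np.cos(v[1]),np.sin(v[1])]);e=s-v[2:]
        a=e@n;r=np.linalg.norm(e-a[:,None]*n,axis=1)
        return np.r_[r-.1, np.maximum(abs(a)-.0047,0)*1.0, a*.05]
    C0=o['tcp_pos']+R.from_rotvec(o['orientation']).apply([0,-.018,.079])
    v=least_squares(res,[np.radians(-14.5),0,*C0],loss='soft_l1',f_scale=.001).x
    print('yaw',np.degrees(v[0]).round(2),'pitch(normal up)',np.degrees(v[1]).round(2),'C',v[2:].round(4));return o,v
E
python3 - <<'E'
from h import *
hookrel("w9");plane()
p,d=grab_frame("side");cv2.imwrite("pics/s9.png",cv2.resize(p[150:300,220:370,::-1],None,fx=4,fy=4))
E
```

```text
-0.12 323 [-0.0116 -0.0064 -0.0012] z [0.0226 0.0302] [ 0.5377 -0.1275  0.2525]
-0.1 766 [-0.0092 -0.004   0.001 ] z [0.0007 0.0087] [ 0.5326 -0.1484  0.2725]
-0.08 944 [-0.0072 -0.0023  0.0024] z [-0.0119 -0.0064] [ 0.5271 -0.1699  0.284 ]
-0.06 980 [-0.0061 -0.0013  0.0033] z [-0.0186 -0.0153] [ 0.5219 -0.1905  0.289 ]
-0.04 1116 [-0.0055  0.0005  0.0492] z [-0.0212 -0.0195] [ 0.5275 -0.211   0.2842]
-0.02 630 [-0.0052 -0.0004  0.0044] z [-0.0222 -0.0205] [ 0.5122 -0.2283  0.2864]
0.0 391 [-0.0037 -0.0004  0.0034] z [-0.0275 -0.0173] [ 0.5074 -0.247   0.2796]
0.02 238 [-0.0045 -0.0004  0.0037] z [-0.0126 -0.0092] [ 0.5034 -0.2643  0.2667]
0.04 76 [-0.0064 -0.0013  0.0036] z [-0.0013  0.0013] [ 0.4994 -0.2785  0.2512]
centre tool [-0.0014 -0.0185  0.0792] world [ 0.5255 -0.2042  0.1903]
red 364 [[37.6, -4.3, 263.4], [43.5, 0.3, 264.8], [49.8, 4.8, 266.1]]
light 264 [[30.2, -6.7, 266.8], [32.4, 0.4, 269.7], [35.1, 7.0, 271.1]]
13.2 [ 0.5123 -0.2355  0.2642] [ 0.31 -0.06 -3.3 ] [-0.37  0.23  0.01] 0.007086240599338201
yaw -14.15 pitch(normal up) 0.23 C [ 0.5193 -0.2026  0.1902]
```

View pics/s9.png

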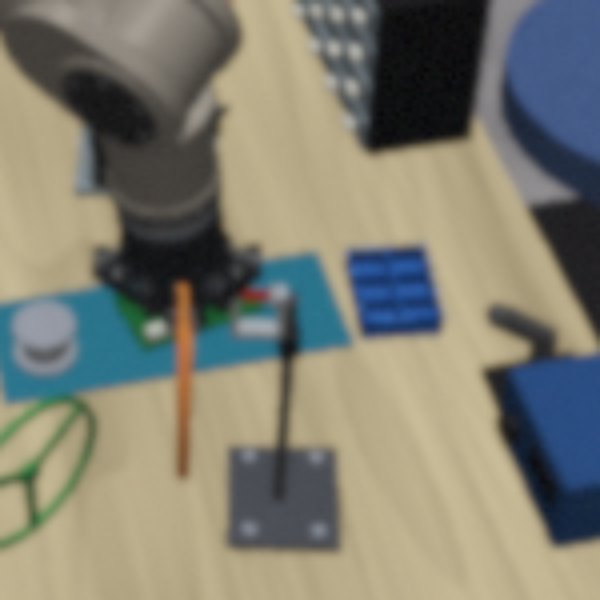

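View pics/w9.png

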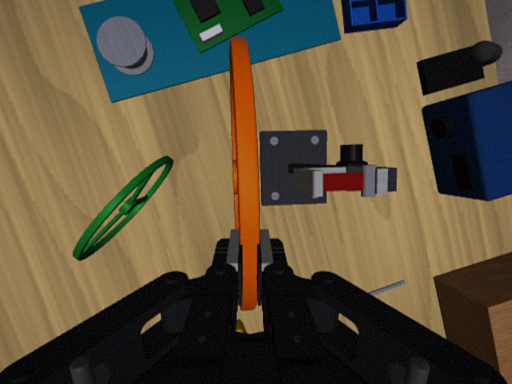

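The reel is upright again (pitch 0.2°, yaw −14.2°) and level with the hook in y. It needs 51 mm along the hook's x.

```bash
python3 - <<'E'
from h import *
o=get_obs();t=o['tcp_pos'];ex=np.array([.9688,-.248,0])
plan([t+.051*ex],R.from_rotvec(o['orientation']),[6],4)
Rt=R.from_rotvec(o['orientation']);print('ex',Rt.inv().apply(ex),'down',Rt.inv().apply([0,0,-1]),'ey',Rt.inv().apply([.248,.9688,0]))
E
```

```text
8.5,-0.1,0.7,0,0,0,4,
8.5,-0.1,0.7,0,0,0,4,
8.5,-0.1,0.7,0,0,0,4,
8.5,-0.1,0.7,0,0,0,4,
8.5,-0.1,0.7,0,0,0,4,
8.5,-0.1,0.7,0,0,0,4,
end [ 0.5617 -0.2483  0.2641] [-2.9238  0.4027 -0.1501]
ex [ 0.99680252 -0.015234    0.07893101] down [-0.07439739  0.19701604  0.97757338] ey [-0.03044302 -0.98031987  0.19525272]
```

Emit:
{"api": "servo_tool", "payload": {"increments": [5,0,0.4,0,0,0,4,5,0,0.4,0,0,0,4,5,0,0.4,0,0,0,4,5,0,0.4,0,0,0,4,5,0,0.4,0,0,0,4,5,0,0.4,0,0,0,4,0,0,0,0,0,0,4,0,0,0,0,0,0,4]}}

```text
clock: 14.4
tcp_pos: [0.541, -0.2434, 0.264]
orientation: [-2.924, 0.403, -0.149]
contact_force: [-0.5, 0.5, -2.4]
grip_width: 0.0076
```

Emit:
{"api": "servo_tool", "payload": {"increments": [3.5,0,0.3,0,0,0,4,3.5,0,0.3,0,0,0,4,3.5,0,0.3,0,0,0,4,3.5,0,0.3,0,0,0,4,3.5,0,0.3,0,0,0,4,3.5,0,0.3,0,0,0,4,0,0,0,0,0,0,4,0,0,0,0,0,0,4]}}

```text
clock: 15.4
tcp_pos: [0.5613, -0.2489, 0.2638]
orientation: [-2.924, 0.403, -0.149]
contact_force: [0.3, -0.5, -3.1]
grip_width: 0.0073
```

```bash
python3 - <<'E'
from h import *
hookrel("w10");plane()
p,d=grab_frame("side");cv2.imwrite("pics/s10.png",cv2.resize(p[150:300,220:370,::-1],None,fx=4,fy=4))
p,d=grab_frame("top");cv2.imwrite("pics/t10.png",cv2.resize(p[140:230,270:370,::-1],None,fx=6,fy=6))
E
```

```text
-0.12 324 [-0.0115 -0.0063 -0.001 ] z [0.0227 0.0304] [ 0.5869 -0.141   0.2521]
-0.1 767 [-0.0092 -0.004   0.0011] z [0.0007 0.0088] [ 0.5817 -0.1617  0.2721]
-0.08 942 [-0.0072 -0.0023  0.0024] z [-0.0119 -0.0064] [ 0.5763 -0.1833  0.2836]
-0.06 974 [-0.0061 -0.0013  0.0033] z [-0.0186 -0.0154] [ 0.571  -0.2038  0.2887]
-0.04 1180 [-0.0086  0.0001  0.0128] z [-0.0211 -0.0194] [ 0.5686 -0.2218  0.2828]
-0.02 632 [-0.0052 -0.0004  0.0044] z [-0.0222 -0.0204] [ 0.5612 -0.2417  0.286 ]
0.0 391 [-0.0037 -0.0004  0.0034] z [-0.028  -0.0174] [ 0.5565 -0.2605  0.2792]
0.02 235 [-0.0045 -0.0004  0.0038] z [-0.0127 -0.0092] [ 0.5525 -0.2776  0.2664]
0.04 78 [-0.0064 -0.0011  0.0033] z [-0.0014  0.0015] [ 0.5486 -0.2918  0.2509]
centre tool [-0.0014 -0.0184  0.0793] world [ 0.5746 -0.2176  0.1899]
red 360 [[-13.4, -3.9, 263.6], [3.7, 0.6, 264.9], [9.2, 5.5, 266.2]]
light 970 [[-20.3, -7.2, 264.9], [12.4, 1.2, 268.7], [21.0, 9.1, 270.7]]
15.4 [ 0.5613 -0.2489  0.2638] [ 0.3  -0.53 -3.11] [-0.38  0.26  0.03] 0.007293351647962432
yaw -13.98 pitch(normal up) 0.92 C [ 0.5698 -0.2164  0.1897]
```

View pics/s10.png

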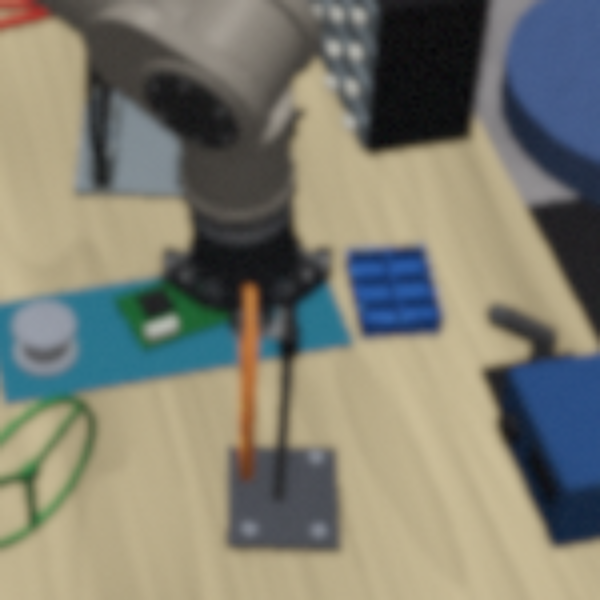

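View pics/w10.png

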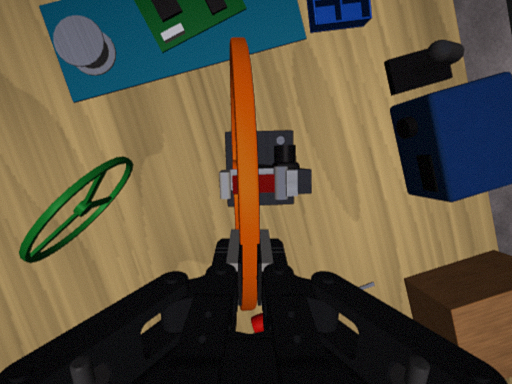

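View pics/t10.png

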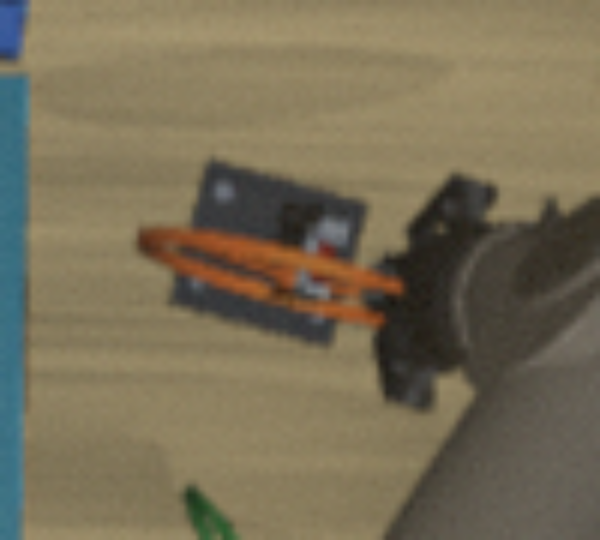

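The rim is inside the throat: tip visible at (226,183) left of it, and red keeper either side of the rim at about (240–275,182). The measured rim position is hook x ≈ −7. Going down in checked stages.

Emit:
{"api": "servo_tool", "payload": {"increments": [-0.22,0.6,2.93,0,0,0,4,-0.22,0.6,2.93,0,0,0,4,-0.22,0.6,2.93,0,0,0,4,-0.22,0.6,2.93,0,0,0,4,-0.22,0.6,2.93,0,0,0,4,-0.22,0.6,2.93,0,0,0,4,0,0,0,0,0,0,4,0,0,0,0,0,0,4]}}

```text
clock: 16.65
tcp_pos: [0.5615, -0.2489, 0.2462]
orientation: [-2.924, 0.402, -0.15]
contact_force: [-0.6, -0.0, -1.4]
grip_width: 0.0066
```

Emit:
{"api": "servo_tool", "payload": {"increments": [-0.15,0.4,1.95,0,0,0,4,-0.15,0.4,1.95,0,0,0,4,-0.15,0.4,1.95,0,0,0,4,-0.15,0.4,1.95,0,0,0,4,0,0,0,0,0,0,4,0,0,0,0,0,0,4,0,0,0,0,0,0,4,0,0,0,0,0,0,4]}}

```text
clock: 17.65
tcp_pos: [0.5615, -0.249, 0.238]
orientation: [-2.924, 0.403, -0.15]
contact_force: [-0.5, -0.3, 2.1]
grip_width: 0.0072
```

```bash
python3 - <<'E'
from h import *
hookrel("w11");plane()
E
```

```text
-0.12 351 [-0.0112 -0.0059 -0.001 ] z [0.0208 0.0292] [ 0.5872 -0.141   0.2278]
-0.1 789 [-0.0089 -0.0039  0.0011] z [-0.0005  0.0073] [ 0.5819 -0.162   0.2476]
-0.08 954 [-0.0071 -0.0023  0.0024] z [-0.0126 -0.0073] [ 0.5764 -0.1836  0.2587]
-0.06 1131 [-0.006  -0.0004  0.0132] z [-0.0191 -0.0156] [ 0.5723 -0.2054  0.263 ]
-0.04 1159 [-0.0055  0.001   0.014 ] z [-0.0215 -0.0199] [ 0.5689 -0.2226  0.2628]
-0.02 621 [-0.0052 -0.0004  0.0044] z [-0.0223 -0.0206] [ 0.5614 -0.2418  0.2604]
0.0 384 [-0.0037 -0.0004  0.0034] z [-0.028  -0.0172] [ 0.5567 -0.2605  0.2531]
0.02 229 [-0.0044 -0.0004  0.0037] z [-0.0126 -0.0089] [ 0.5527 -0.2776  0.2402]
0.04 70 [-0.0062 -0.0014  0.0033] z [-0.0007  0.0017] [ 0.5489 -0.2916  0.2246]
centre tool [-0.0014 -0.0196  0.079 ] world [ 0.5751 -0.2166  0.1645]
red 551 [[-11.7, -17.7, 257.3], [3.0, -0.2, 260.6], [8.6, 23.1, 263.5]]
light 1345 [[-20.5, -8.5, 265.3], [12.0, 0.1, 268.9], [20.5, 7.9, 271.0]]
17.65 [ 0.5615 -0.249   0.238 ] [-0.49 -0.32  2.13] [-0.06  0.07 -0.01] 0.0072105740010257454
yaw -14.33 pitch(normal up) -4.14 C [ 0.5628 -0.2135  0.1643]
```

View pics/w11.png

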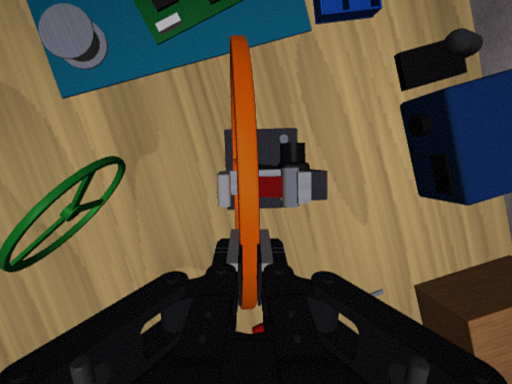

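Emit:
{"api": "servo_tool", "payload": {"increments": [-0.15,0.4,1.95,0,0,0,4,-0.15,0.4,1.95,0,0,0,4,-0.15,0.4,1.95,0,0,0,4,-0.15,0.4,1.95,0,0,0,4,0,0,0,0,0,0,4,0,0,0,0,0,0,4,0,0,0,0,0,0,4,0,0,0,0,0,0,4]}}

```text
clock: 18.8
tcp_pos: [0.561, -0.2488, 0.2296]
orientation: [-2.924, 0.403, -0.148]
contact_force: [-2.6, 1.6, -0.1]
grip_width: 0.0074
```

Emit:
{"api": "servo_tool", "payload": {"increments": [-0.15,0.4,1.95,0,0,0,4,-0.15,0.4,1.95,0,0,0,4,-0.15,0.4,1.95,0,0,0,4,-0.15,0.4,1.95,0,0,0,4,0,0,0,0,0,0,4,0,0,0,0,0,0,4,0,0,0,0,0,0,4,0,0,0,0,0,0,4]}}

```text
clock: 19.8
tcp_pos: [0.5607, -0.2488, 0.2214]
orientation: [-2.924, 0.403, -0.147]
contact_force: [-5.0, 0.9, -3.2]
grip_width: 0.007
```

```bash
python3 - <<'E'
from h import *
hookrel("w12")
E
```

```text
-0.12 325 [-0.013  -0.0075 -0.0021] z [0.0224 0.0306] [ 0.585  -0.1405  0.2095]
-0.1 768 [-0.0102 -0.0049  0.0001] z [0.0005 0.0088] [ 0.5801 -0.1614  0.2296]
-0.08 943 [-0.0081 -0.0032  0.0019] z [-0.0118 -0.0065] [ 0.5749 -0.183   0.2411]
-0.06 1311 [-0.0065  0.      0.0164] z [-0.0282 -0.0164] [ 0.5726 -0.2068  0.2481]
-0.04 1164 [-0.0056  0.0005  0.0158] z [-0.0269 -0.02  ] [ 0.5681 -0.2224  0.2478]
-0.02 615 [-0.0052 -0.0004  0.0039] z [-0.0221 -0.0204] [ 0.5605 -0.2416  0.2436]
0.0 391 [-0.0037 -0.0004  0.0033] z [-0.0276 -0.0173] [ 0.5558 -0.2603  0.2366]
0.02 240 [-0.0044 -0.0001  0.0041] z [-0.0126 -0.0089] [ 0.552  -0.2777  0.2238]
0.04 76 [-0.0056 -0.001   0.0036] z [-0.0014  0.0011] [ 0.5481 -0.2914  0.209 ]
centre tool [-0.0018 -0.0185  0.0793] world [ 0.5735 -0.2173  0.1474]
red 798 [[-11.7, -19.8, 242.7], [4.4, 1.0, 251.4], [10.3, 20.0, 260.5]]
light 1755 [[-19.1, -7.6, 265.4], [13.4, 1.1, 269.0], [22.0, 9.0, 270.9]]
19.8 [ 0.5607 -0.2488  0.2214] [-4.99  0.86 -3.17] [-0.13  1.2   0.41] 0.0070430720042903225
```

View pics/w12.png

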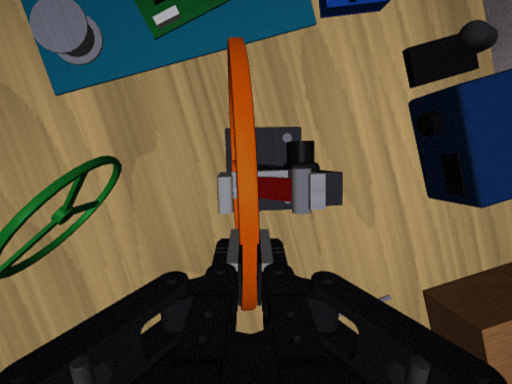

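The keeper's free end has slipped off the rim's underside and now presses on its post-side face (red slope at (275,188), x force −5 N). The rim needs about 10 mm more.

Emit:
{"api": "servo_tool", "payload": {"increments": [-0.07,0.2,0.98,0,0,0,4,-0.07,0.2,0.98,0,0,0,4,-0.07,0.2,0.98,0,0,0,4,-0.07,0.2,0.98,0,0,0,4,-0.07,0.2,0.98,0,0,0,4,0,0,0,0,0,0,4,0,0,0,0,0,0,4,0,0,0,0,0,0,4]}}

```text
clock: 20.9
tcp_pos: [0.5614, -0.249, 0.2169]
orientation: [-2.924, 0.403, -0.15]
contact_force: [-4.1, 1.9, -2.2]
grip_width: 0.0071
```

Emit:
{"api": "servo_tool", "payload": {"increments": [-0.07,0.2,0.98,0,0,0,4,0,0,0,0,0,0,4,-0.07,0.2,0.98,0,0,0,4,0,0,0,0,0,0,4,0,0,0,0,0,0,4,0,0,0,0,0,0,4,0,0,0,0,0,0,4,0,0,0,0,0,0,4]}}

```text
clock: 21.9
tcp_pos: [0.5615, -0.249, 0.2149]
orientation: [-2.924, 0.403, -0.15]
contact_force: [-0.1, 0.3, -2.9]
grip_width: 0.0068
```

```bash
python3 - <<'E'
from h import *
hookrel("w13")
E
```

```text
-0.12 325 [-0.0117 -0.0064 -0.001 ] z [0.0225 0.0306] [ 0.5869 -0.1412  0.2033]
-0.1 765 [-0.0093 -0.0041  0.001 ] z [0.0006 0.0085] [ 0.5817 -0.1619  0.2232]
-0.08 944 [-0.0076 -0.0023  0.0024] z [-0.0118 -0.0063] [ 0.5763 -0.1834  0.2346]
-0.06 2076 [-0.006  0.001  0.016] z [-0.043  -0.0407] [ 0.5722 -0.2102  0.2544]
-0.04 557 [-0.0053  0.0001  0.0148] z [-0.0432 -0.0207] [ 0.5664 -0.2266  0.2461]
-0.02 624 [-0.0052 -0.0004  0.0044] z [-0.0221 -0.0205] [ 0.5614 -0.2418  0.2372]
0.0 390 [-0.0037 -0.0004  0.0033] z [-0.0277 -0.0173] [ 0.5567 -0.2603  0.2303]
0.02 240 [-0.0045 -0.0004  0.0037] z [-0.0126 -0.0093] [ 0.5527 -0.2776  0.2175]
0.04 80 [-0.0064 -0.001   0.0035] z [-0.0014  0.0013] [ 0.5488 -0.2918  0.2022]
centre tool [-0.0014 -0.0184  0.0787] world [ 0.5747 -0.2179  0.1415]
red 1619 [[-13.5, -3.5, 263.4], [-2.6, 1.3, 264.8], [8.7, 6.1, 266.0]]
light 2012 [[-20.5, -7.5, 265.1], [12.0, 1.3, 268.9], [20.7, 9.2, 271.0]]
21.9 [ 0.5615 -0.249   0.2149] [-0.06  0.33 -2.91] [-0.34  0.28 -0.01] 0.006835367066949734
```

View pics/w13.png

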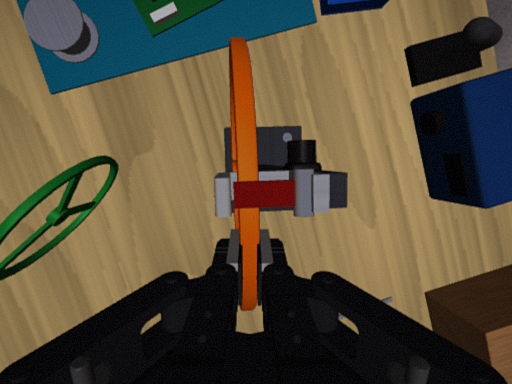

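Keeper snapped shut: the red flap lies level (z 0.265) across the rim at (265,194), and the side force is back to zero. Now feel for the seat.

Emit:
{"api": "servo_tool", "payload": {"increments": [-0.07,0.2,0.98,0,0,0,4,0,0,0,0,0,0,4,-0.07,0.2,0.98,0,0,0,4,0,0,0,0,0,0,4,-0.07,0.2,0.98,0,0,0,4,0,0,0,0,0,0,4,0,0,0,0,0,0,4,0,0,0,0,0,0,4]}}

```text
clock: 23.0
tcp_pos: [0.5615, -0.2491, 0.2119]
orientation: [-2.924, 0.403, -0.15]
contact_force: [0.2, 0.4, -3.8]
grip_width: 0.0072
```

Emit:
{"api": "servo_tool", "payload": {"increments": [-0.04,0.1,0.49,0,0,0,4,0,0,0,0,0,0,4,0,0,0,0,0,0,4,-0.04,0.1,0.49,0,0,0,4,0,0,0,0,0,0,4,0,0,0,0,0,0,4,0,0,0,0,0,0,4,0,0,0,0,0,0,4]}}

```text
clock: 24.0
tcp_pos: [0.5615, -0.249, 0.2109]
orientation: [-2.924, 0.403, -0.15]
contact_force: [0.3, 0.2, -3.4]
grip_width: 0.0068
```

Emit:
{"api": "servo_tool", "payload": {"increments": [-0.04,0.1,0.49,0,0,0,4,0,0,0,0,0,0,4,0,0,0,0,0,0,4,-0.04,0.1,0.49,0,0,0,4,0,0,0,0,0,0,4,0,0,0,0,0,0,4,0,0,0,0,0,0,4,0,0,0,0,0,0,4]}}

```text
clock: 25.0
tcp_pos: [0.5614, -0.249, 0.2099]
orientation: [-2.924, 0.403, -0.15]
contact_force: [-0.6, 0.4, -3.4]
grip_width: 0.0072
```

Emit:
{"api": "servo_tool", "payload": {"increments": [-0.04,0.1,0.49,0,0,0,4,0,0,0,0,0,0,4,0,0,0,0,0,0,4,0,0,0,0,0,0,4,0,0,0,0,0,0,4,0,0,0,0,0,0,4,0,0,0,0,0,0,4,0,0,0,0,0,0,4]}}

```text
clock: 26.0
tcp_pos: [0.5614, -0.249, 0.2094]
orientation: [-2.924, 0.403, -0.15]
contact_force: [0.1, -0.1, -2.6]
grip_width: 0.0071
```

Emit:
{"api": "servo_tool", "payload": {"increments": [-0.04,0.1,0.49,0,0,0,4,0,0,0,0,0,0,4,0,0,0,0,0,0,4,0,0,0,0,0,0,4,0,0,0,0,0,0,4,0,0,0,0,0,0,4,0,0,0,0,0,0,4,0,0,0,0,0,0,4]}}

```text
clock: 27.0
tcp_pos: [0.5614, -0.249, 0.2089]
orientation: [-2.924, 0.403, -0.15]
contact_force: [0.3, -0.0, -4.0]
grip_width: 0.0073
```

Emit:
{"api": "servo_tool", "payload": {"increments": [-0.04,0.1,0.49,0,0,0,4,0,0,0,0,0,0,4,0,0,0,0,0,0,4,0,0,0,0,0,0,4,0,0,0,0,0,0,4,0,0,0,0,0,0,4,0,0,0,0,0,0,4,0,0,0,0,0,0,4]}}

```text
clock: 28.0
tcp_pos: [0.5615, -0.249, 0.2085]
orientation: [-2.924, 0.403, -0.15]
contact_force: [-1.3, 0.8, 1.0]
grip_width: 0.0076
```

Contact with the seat (+1.0 against about −3.3 hanging, so ≈4 N load). Small steps now.

Emit:
{"api": "servo_tool", "payload": {"increments": [-0.02,0.04,0.2,0,0,0,4,0,0,0,0,0,0,4,0,0,0,0,0,0,4,0,0,0,0,0,0,4,0,0,0,0,0,0,4,0,0,0,0,0,0,4,0,0,0,0,0,0,4,0,0,0,0,0,0,4]}}

```text
clock: 29.0
tcp_pos: [0.5615, -0.249, 0.2083]
orientation: [-2.924, 0.403, -0.15]
contact_force: [-0.0, 1.2, 4.4]
grip_width: 0.0074
```

```bash
python3 - <<'E'
from h import *
for i in range(4):
    o=get_obs();print(o['clock'],o['tcp_pos'].round(5),o['contact_force'].round(2),o['moment'].round(2));grab_frame("side")
E
```

```text
29.0 [ 0.56153 -0.24902  0.2083 ] [-0.03  1.19  4.41] [0.27 0.16 0.04]
29.05 [ 0.56154 -0.24905  0.20829] [-0.72  0.14  3.99] [0.26 0.12 0.09]
29.1 [ 0.56153 -0.249    0.20827] [-0.92  1.12  3.8 ] [0.33 0.09 0.08]
29.15 [ 0.56154 -0.24902  0.20831] [ 1.07 -0.04  4.93] [0.26 0.04 0.08]
```

Emit:
{"api": "servo_tool", "payload": {"increments": [-0.01,0.03,0.15,0,0,0,4,0,0,0,0,0,0,4,-0.01,0.02,0.12,0,0,0,4,0,0,0,0,0,0,4,0,0,0,0,0,0,4,0,0,0,0,0,0,4,0,0,0,0,0,0,4,0,0,0,0,0,0,4]}}

```text
clock: 30.2
tcp_pos: [0.5615, -0.249, 0.2082]
orientation: [-2.924, 0.403, -0.15]
contact_force: [-0.6, 0.5, 5.0]
grip_width: 0.0069
```

```bash
python3 - <<'E'
from h import *
for i in range(4):
    o=get_obs();print(o['clock'],o['tcp_pos'].round(5),o['contact_force'].round(2),o['moment'].round(2));grab_frame("side")
E
```

```text
30.2 [ 0.56154 -0.24903  0.20816] [-0.57  0.47  5.03] [0.32 0.12 0.14]
30.25 [ 0.56154 -0.24899  0.20814] [-1.64  1.44  5.88] [0.39 0.1  0.08]
30.3 [ 0.56155 -0.24898  0.20812] [-1.79  0.59  5.97] [0.34 0.09 0.09]
30.35 [ 0.56153 -0.249    0.20814] [-1.81  0.86  5.41] [0.43 0.12 0.12]
```

Emit:
{"api": "servo_tool", "payload": {"increments": [-0.01,0.03,0.15,0,0,0,4,0,0,0,0,0,0,4,-0.01,0.03,0.15,0,0,0,4,0,0,0,0,0,0,4,0,0,0,0,0,0,4,0,0,0,0,0,0,4,0,0,0,0,0,0,4,0,0,0,0,0,0,4]}}

```text
clock: 31.4
tcp_pos: [0.5616, -0.249, 0.208]
orientation: [-2.923, 0.403, -0.151]
contact_force: [-1.7, 0.9, 7.1]
grip_width: 0.0072
```

```bash
python3 - <<'E'
from h import *
for i in range(4):
    o=get_obs();print(o['clock'],o['tcp_pos'].round(5),o['contact_force'].round(2),o['moment'].round(2));grab_frame("side")
E
```

```text
31.4 [ 0.56161 -0.24898  0.20803] [-1.69  0.95  7.15] [0.51 0.17 0.1 ]
31.45 [ 0.56158 -0.249    0.20802] [-1.15  0.64  7.05] [0.54 0.19 0.14]
31.5 [ 0.5616  -0.249    0.20804] [-1.47  1.6   6.52] [0.49 0.17 0.1 ]
31.55 [ 0.56159 -0.249    0.20805] [-1.5   1.29  6.94] [0.53 0.19 0.11]
```

Emit:
{"api": "servo_tool", "payload": {"increments": [-0.01,0.04,0.2,0,0,0,4,0,0,0,0,0,0,4,-0.01,0.04,0.2,0,0,0,4,0,0,0,0,0,0,4,-0.01,0.02,0.1,0,0,0,4,0,0,0,0,0,0,4,0,0,0,0,0,0,4,0,0,0,0,0,0,4]}}

```text
clock: 32.6
tcp_pos: [0.5616, -0.249, 0.2078]
orientation: [-2.923, 0.402, -0.151]
contact_force: [-2.4, 2.7, 8.5]
grip_width: 0.0072
```

```bash
python3 - <<'E'
from h import *
for i in range(5):
    o=get_obs();print(o['clock'],o['tcp_pos'].round(5),o['contact_force'].round(2),o['moment'].round(2));grab_frame("side")
E
```

```text
32.6 [ 0.56163 -0.24898  0.20782] [-2.37  2.7   8.55] [0.65 0.23 0.26]
32.65 [ 0.56165 -0.24898  0.20783] [-2.06  1.98  7.81] [0.67 0.28 0.18]
32.7 [ 0.56163 -0.24897  0.20781] [-2.    1.23  8.69] [0.7  0.27 0.22]
32.75 [ 0.56163 -0.24899  0.20783] [-2.32  1.73  7.87] [0.66 0.26 0.17]
32.8 [ 0.56163 -0.24899  0.20782] [-2.24  1.81  8.76] [0.67 0.31 0.22]
```

Emit:
{"api": "servo_tool", "payload": {"increments": [-0.01,0.04,0.2,0,0,0,4,0,0,0,0,0,0,4,-0.01,0.04,0.2,0,0,0,4,0,0,0,0,0,0,4,0,0,0,0,0,0,4,0,0,0,0,0,0,4,0,0,0,0,0,0,4,0,0,0,0,0,0,4]}}

```text
clock: 33.85
tcp_pos: [0.5617, -0.249, 0.2077]
orientation: [-2.923, 0.402, -0.151]
contact_force: [-2.8, 1.1, 9.9]
grip_width: 0.0072
```

```bash
python3 - <<'E'
from h import *
for i in range(6):
    o=get_obs();print(o['clock'],o['tcp_pos'].round(5),o['contact_force'].round(2),o['moment'].round(2));grab_frame("side")
hookrel("w14")
E
```

```text
33.85 [ 0.56169 -0.24896  0.20767] [-2.84  1.06  9.93] [0.86 0.3  0.25]
33.9 [ 0.5617  -0.24897  0.20767] [-2.31  1.65 10.44] [0.86 0.31 0.21]
33.95 [ 0.5617  -0.24898  0.20767] [-2.03  2.34  9.95] [0.8  0.32 0.24]
34.0 [ 0.56171 -0.24897  0.20769] [-2.77  0.99 10.62] [0.91 0.37 0.21]
34.05 [ 0.56172 -0.24897  0.20769] [-2.65  2.42 10.69] [0.85 0.33 0.25]
34.1 [ 0.56169 -0.24902  0.20769] [-1.95  1.38  9.88] [0.84 0.34 0.2 ]
-0.12 399 [-0.012  -0.0066 -0.0015] z [0.018  0.0268] [ 0.5867 -0.1408  0.2001]
-0.1 811 [-0.0092 -0.0042  0.001 ] z [-0.0022  0.0054] [ 0.5814 -0.1623  0.2194]
-0.08 977 [-0.0075 -0.0027  0.0023] z [-0.0138 -0.0087] [ 0.5761 -0.1838  0.2298]
-0.06 2446 [-0.0059  0.0014  0.0166] z [-0.0503 -0.0481] [ 0.5721 -0.2113  0.2536]
-0.04 363 [-0.0051 -0.0004  0.0043] z [-0.0224 -0.0213] [ 0.5648 -0.2295  0.2335]
-0.02 617 [-0.0052 -0.0004  0.0043] z [-0.0228 -0.0208] [ 0.5615 -0.2419  0.2303]
0.0 375 [-0.0037 -0.0004  0.0033] z [-0.0274 -0.017 ] [ 0.5569 -0.2605  0.2228]
0.02 220 [-0.0045 -0.0004  0.0037] z [-0.0122 -0.0085] [ 0.5531 -0.2774  0.2094]
0.04 52 [-0.005  -0.0011  0.0033] z [0.    0.002] [ 0.5496 -0.2902  0.1953]
centre tool [-0.0014 -0.0211  0.0779] world [ 0.5756 -0.2153  0.1356]
red 1839 [[-13.7, -6.2, 263.5], [-2.8, -1.4, 264.8], [8.4, 3.4, 266.1]]
light 2311 [[-20.7, -9.7, 265.4], [12.0, -1.3, 269.0], [20.5, 6.7, 270.9]]
34.15 [ 0.5617 -0.249   0.2077] [-1.79  1.   10.3 ] [0.76 0.31 0.24] 0.007200223337835923
```

View pics/w14.png

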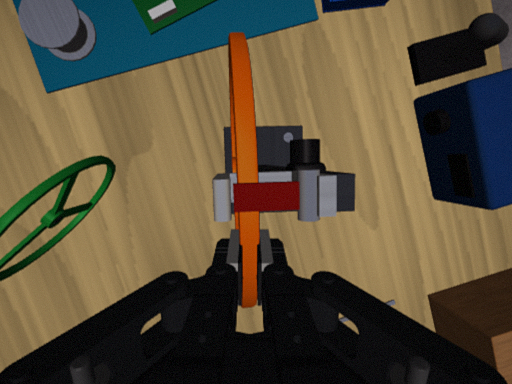

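Seated and pressed at about 10.2 N from the tool (≈13.4 N on the hook) for over 0.3 s, with the keeper still level at (268,197). Now unload, then open.

Emit:
{"api": "servo_tool", "payload": {"increments": [0.03,-0.1,-0.5,0,0,0,4,0.03,-0.1,-0.5,0,0,0,4,0.02,-0.08,-0.4,0,0,0,4,0,0,0,0,0,0,4,0,0,0,0,0,0,4,0,0,0,0,0,0,4,0,0,0,0,0,0,4,0,0,0,0,0,0,4]}}

```text
clock: 35.25
tcp_pos: [0.5615, -0.249, 0.2082]
orientation: [-2.924, 0.403, -0.15]
contact_force: [0.1, 0.9, 4.4]
grip_width: 0.0073
```

Emit:
{"api": "servo_tool", "payload": {"increments": [0.01,-0.06,-0.3,0,0,0,4,0,0,0,0,0,0,4,0,0,0,0,0,0,4,0,0,0,0,0,0,4,0,0,0,0,0,0,4,0,0,0,0,0,0,4,0,0,0,0,0,0,4,0,0,0,0,0,0,4], "squeeze": 60}}

```text
clock: 36.25
tcp_pos: [0.5614, -0.249, 0.2084]
orientation: [-2.924, 0.403, -0.15]
contact_force: [1.0, 1.6, 2.3]
grip_width: 0.0074
```

Slightly above zero net. One more small lift, then open gradually.

Emit:
{"api": "servo_tool", "payload": {"increments": [0.01,-0.06,-0.3,0,0,0,4,0,0,0,0,0,0,4,0,0,0,0,0,0,9,0,0,0,0,0,0,12,0,0,0,0,0,0,18,0,0,0,0,0,0,24,0,0,0,0,0,0,30,0,0,0,0,0,0,30], "squeeze": 20}}

```text
clock: 37.25
tcp_pos: [0.5614, -0.249, 0.2087]
orientation: [-2.924, 0.403, -0.15]
contact_force: [-0.0, -0.9, -0.2]
grip_width: 0.03
```

```bash
python3 - <<'E'
from h import *
hookrel("w15")
p,d=grab_frame("side");cv2.imwrite("pics/s15.png",cv2.resize(p[150:300,220:370,::-1],None,fx=4,fy=4))
E
```

```text
-0.12 355 [-0.0116 -0.0061 -0.001 ] z [0.0216 0.0297] [ 0.587  -0.1409  0.1976]
-0.1 777 [-0.0091 -0.0039  0.0011] z [0.    0.008] [ 0.5818 -0.1621  0.2178]
-0.08 952 [-0.0071 -0.0023  0.0024] z [-0.0121 -0.0068] [ 0.5763 -0.1835  0.2289]
-0.06 2418 [-0.006   0.0017  0.0168] z [-0.0492 -0.047 ] [ 0.5722 -0.2111  0.2532]
-0.04 364 [-0.0056 -0.0009  0.0038] z [-0.0221 -0.0206] [ 0.5642 -0.229   0.2344]
-0.02 699 [-0.0054 -0.0009  0.004 ] z [-0.0217 -0.0202] [ 0.5609 -0.2423  0.2305]
0.0 503 [-0.0086 -0.0009  0.0038] z [-0.0191 -0.0167] [ 0.5561 -0.2598  0.2211]
0.02 270 [-0.0063 -0.0015  0.0031] z [-0.0124 -0.0095] [ 0.5516 -0.2766  0.2105]
0.04 77 [-0.0076 -0.0029  0.0021] z [-0.0011  0.0016] [ 0.5473 -0.2904  0.1966]
centre tool [-0.0014 -0.0192  0.0787] world [ 0.5748 -0.2171  0.1355]
red 1799 [[-13.3, -4.3, 263.5], [-2.4, 0.6, 264.8], [8.7, 5.3, 266.1]]
light 2239 [[-20.3, -7.8, 265.3], [12.2, 0.6, 268.9], [20.8, 8.5, 270.9]]
37.25 [ 0.5614 -0.249   0.2087] [-0.   -0.85 -0.16] [-0.16  0.13 -0.01] 0.02998760715629158
```

View pics/w15.png

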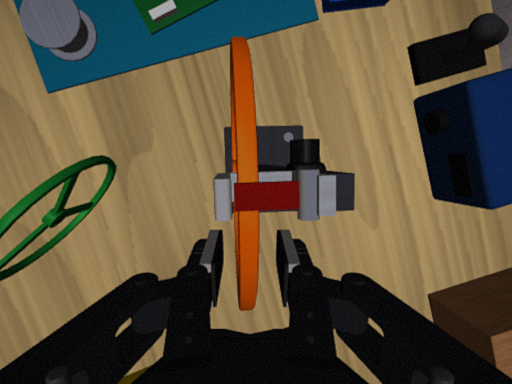

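View pics/s15.png

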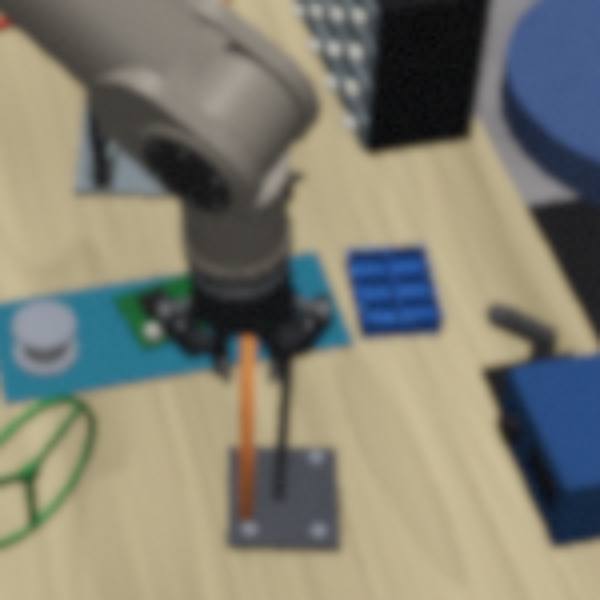

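Released: fingers clear on both sides at (215,265) and (290,265), keeper level over the rim. Withdraw straight up.

Emit:
{"api": "servo_tool", "payload": {"increments": [0.6,-1.6,-7.8,0,0,0,30,0.6,-1.6,-7.8,0,0,0,30,0.9,-2.4,-11.7,0,0,0,30,0.9,-2.4,-11.7,0,0,0,30,1.2,-3.2,-15.6,0,0,0,30,1.2,-3.2,-15.6,0,0,0,30,1.2,-3.2,-15.6,0,0,0,30,1.2,-3.2,-15.6,0,0,0,30]}}

```text
clock: 38.4
tcp_pos: [0.5616, -0.2487, 0.3138]
orientation: [-2.924, 0.403, -0.15]
contact_force: [0.5, -0.1, 0.1]
grip_width: 0.0301
```

Emit:
{"api": "servo_tool", "payload": {"increments": [-15,0,-15,0,0,0,30,-20,0,-10,0,0,0,30,-20,0,0,0,0,0,30,-20,0,0,0,0,0,30,-10,0,0,0,0,0,30,0,0,0,0,0,0,30,0,0,0,0,0,0,30,0,0,0,0,0,0,30]}}

```text
clock: 39.4
tcp_pos: [0.4776, -0.2294, 0.3306]
orientation: [-2.924, 0.402, -0.15]
contact_force: [0.0, 0.4, -0.5]
grip_width: 0.0297
```

```bash
python3 - <<'E'
from h import *
o=get_obs();print(o['clock'],o['tcp_pos'],o['contact_force'])
p,d=grab_frame("wrist");cv2.imwrite("pics/w16.png",p[:,:,::-1])
p,d=grab_frame("side");cv2.imwrite("pics/s16.png",cv2.resize(p[110:310,200:360,::-1],None,fx=3,fy=3))
p,d=grab_frame("top");cv2.imwrite("pics/t16.png",cv2.resize(p[90:270,90:390,::-1],None,fx=2.6,fy=2.6))
E
```

```text
39.4 [ 0.4776011  -0.22944146  0.3306285 ] [ 0.02095456  0.39315376 -0.49458378]
```

View pics/w16.png

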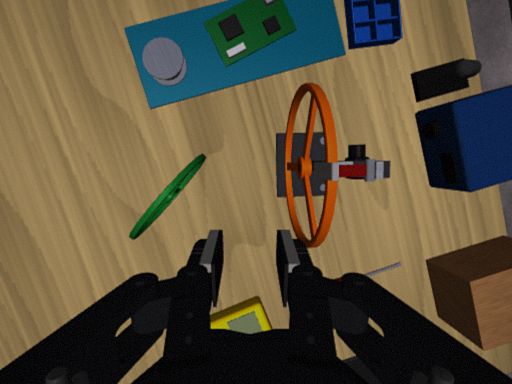

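View pics/s16.png

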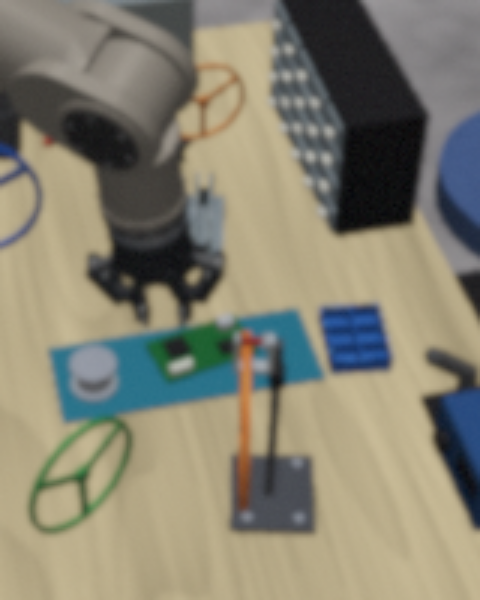

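View pics/t16.png

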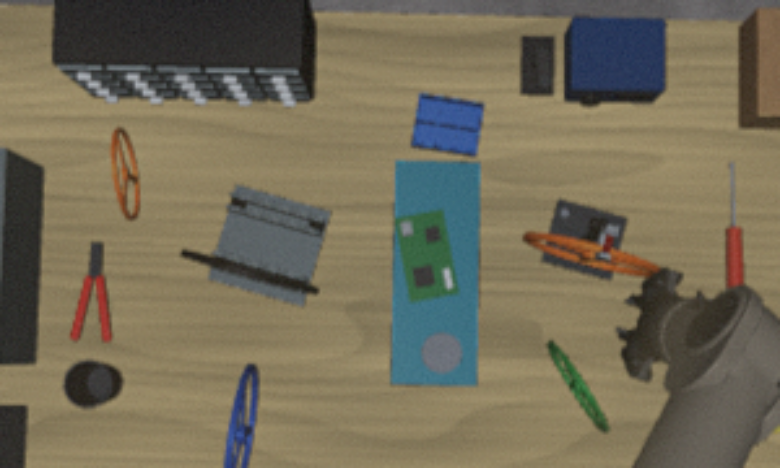

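The reel hangs at (312,165) in the wrist view, with the keeper (350,171) shut above its rim. The black reel stands in its slot, nothing else has moved, and the gripper is clear of everything.

```bash
python3 - <<'E'
from bench import *
print(hand_in())
E
```

```text
the job is handed in; nothing more can be done
None
```

The orange reel now hangs by its rim on the J-hook with the red keeper shut above it. I handed the job in at about 39.5 s, with no verdict reported.

**Press test:** at the seat the tool force was about 10.2 N, roughly 13.4 N on the hook with the reel's weight. It held above 8 N for well over 0.3 s. The highest load I read on the hook was about 14 N. The force is only sampled between moves, so I could not see short peaks.

**Last checks:**
- The keeper was level at z 0.265, above the rim.
- The reel centre was at z 0.1355, as expected for a rim on the seat.
- The tool force read zero within noise after I let go.
- The gripper was clear of everything.

**What did not go cleanly:**
- **First approach to the hook:** I came in too high and something, most likely the hub, caught the underside of the hook. I read 9 N sideways after it stopped. The reel slipped about 0.08 rad in the grip, so I backed off, straightened it and went in lower.
- **Reels leaning:** before I gripped anything, both reels changed from upright to leaning outward in their slots, about 8–9 mm at the top. I cannot tell whether they settled by themselves or I brushed them. The black reel still stands in its slot, but it leans compared with the start.

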